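# Refill the herb planter

### The arm

A 6-joint arm with a two-finger parallel gripper is mounted at the origin on a cart in front of the work surface, level with it; the furniture and walls round the work are solid. World frame = base frame: x ahead of the robot, y to its left, z up, the work surface at z = 0. Lengths are in m, angles in degrees, forces in N, time in s.
With the tool pointing down it reaches from about 0.4 to 0.925 m from the base axis. Payload 12.5 kg.
Tool frame: the origin (TCP) lies at the very end of the fingers, on their centre line; the grasp point (between the pads) lies 19 mm behind it (arm.hold_point_z is the distance from the TCP to the grasp point, in m); z points along the fingers, y is the direction in which the jaws open and shut (so a half turn about z gives the same grasp; the last joint's range is limited). The gripper opens to 95 mm and grips with 3 to 60 N. Pads are 20 mm wide; open, the fingers measure 119 mm over their backs; the gripper's body (75 mm by 180 mm) begins 59 mm behind the grasp point.
Start: joints at [-83.228, 28.126, 89.318, -0, 62.55, -6.05], TCP at [0.139, -0.609, 0.215] pointing down, gripper open.
Joint ranges: [-177.58, 177.58], [-47.91, 125.51], [2.72, 160], [-65.01, 245.01], [3.68, 167.84], [-153.87, 153.87]. Speed limits (degrees/s): [127.2, 127.2, 159.86, 180, 180, 180].

### API

Orientations are given as a 3x3 rotation matrix whose columns are the frame's x, y, z axes.
In Python, from workcell import arm gives the robot as it stands.
- The arm moves only by the tool servo_tool, never from a script. Its argument "rows" is a list of rows, each a list of 5 numbers: the finger opening in mm, from 0 to 95.1, then the shift along the world's x, y, z as a fraction of full scale, then the turn about the world's z as a fraction of full scale. A call has 1 to 20 rows; each row shifts and turns the commanded pose from where the row before left it; what a row does not reach is not made up. Full scale, the value 1, is 0.02 m for a shift and 5 degrees for a turn. A row lasts 1/10 s, in which the tool goes at most 50 mm and 8.59 degrees, less where a joint would pass 70% of its speed; a pose out of reach is approached as far as the arm can. A call with a number of a shift or a turn outside -1 to 1 is refused whole. A call with a gripper value outside its range is refused whole. The fingers move at their own pace and stop on an object; "squeeze" is the grip in N (left out, the last holds). Time passes only in rows, so rows that do not move let the fingers close. It gives the time, the measured TCP pose, the force and the opening at its end, in the units of the state.
- arm.observe(): the state, without advancing time (a new reading comes with each control period).
- arm.get_image(name): name is "side" or "top"; returns a dict with "pixels" (420x560x3 uint8, blue, green, red), "z_map" (420x560 float32, m along the optical axis (not along the pixel's ray), 0 where there is no reading), "fx", "fy", "cx", "cy" (pixels), "world_to_cam" (4x4, takes a point from world to camera coordinates). Camera axes: x right, y up, looking along -z (the intrinsics and any distortion apply to the point x, -y, -z); pixel columns grow to the right and rows downward; lengths in m; the calibration is good to about 2 mm. A picture is of the moment at which its call begins.
- arm.job_done(): hands the job in, once; it reports no verdict.
The state is a dict: "time_s": time; "qpos": joint angles; "joint_velocities": joint speeds; "joint_torque": joint torques, N m; "eef_pos": TCP position; "tool_rot": TCP orientation; "ft_force": force on the tool from outside, world axes, zero at the start; "ft_torque": the same for the moment, N m; "finger_gap": finger opening in m.
Only numpy, scipy, OpenCV 4.12 (cv2) and the standard library are available. Lean on these libraries where they do the work, as an engineer would, in place of code of your own. Each camera call takes 0.05 s, during which the arm holds its last target.

### The job

Change the herbs in the water planter: stand the empty used cups upright in the aluminium tray, seat every domed fresh pot fully home and upright in a well of its own, and fit the grey filler cap - lugs through the slots, press down, quarter turn clockwise until it is locked with its grip bar across the planter. Only when all that is done, press the start button; leave the other kitchen things where they are.

Things in the scene. Friction and masses are not known exactly. Their poses are not given: they have to be found in the camera images.
- planter: white water planter for the worktop, fixed, 108 mm deep (its x) by 440 mm long (its y, from -205 to +235 mm), deck 72 mm above the worktop. Origin on the worktop; z up. In a row along its y: filler port at y -150 mm, three grey tapered wells at y -45, 50, 145 mm, start button at y 212 mm.
- well_1 (a point): centre of the mouth of well 1 (planter y -45 mm), at deck height; well rims stand 3 mm over the deck. The round taper is 68 mm wide here and narrows at the same angle as the pots, so a pot lowered upright and let go within a few mm centres itself; fully home the pot's or cup's origin lies 36 to 37 mm below this point, upright.
- well_2 (a point): centre of the mouth of well 2 (planter y 50 mm), at deck height; well rims stand 3 mm over the deck. The round taper is 68 mm wide here and narrows at the same angle as the pots, so a pot lowered upright and let go within a few mm centres itself; fully home the pot's or cup's origin lies 36 to 37 mm below this point, upright.
- well_3 (a point): centre of the mouth of well 3 (planter y 145 mm), at deck height; well rims stand 3 mm over the deck. The round taper is 68 mm wide here and narrows at the same angle as the pots, so a pot lowered upright and let go within a few mm centres itself; fully home the pot's or cup's origin lies 36 to 37 mm below this point, upright.
- port (a point): centre of the filler port at deck height, axes as the planter's. Grey collar 86 mm across, 24 mm tall, bore 76 mm. Two ledges at its +x and -x sides (58 mm between them, 6 mm thick, flush with the collar's top, 120 degrees each) leave two slots 60 degrees wide at its +y and -y sides. Stops let lugs below the ledges turn only clockwise from above, about 97 degrees.
- cap: grey filler cap, 82 mm across, 56 mm tall, 0.08 kg. Origin at the centre of its underside, z up. Skirt 52 mm across; two lugs 16 mm wide, 1 to 8 mm up, stick out along +x and -x to 35 mm from the axis; flange 17 to 23 mm up; on top a grip bar 64 mm long (along x, as the lugs), 16 mm thick, 23 to 56 mm up. The same either way round.
- cap_bar (a point): centre of the top of the cap's grip bar, 56 mm above the cap's origin, axes as the cap's. The cap goes in with the bar along the planter's y (lugs over slots) and locks by a clockwise quarter turn that brings the bar along the planter's x.
- port_spring (a joint): travel of the spring disc inside the port, 0 up. A cap lowered in rests on it, origin about 15 mm above point port; press (5 to 6 N) until the flange meets the collar (origin 7 mm above point port), turn while held down, let go: locked, the spring holds it at 10 mm. Unlocked, it pops up to 15 mm.
- pot_1: fresh herb pot (may be absent): grey tapered basket 50 mm across the foot, widening to 70 mm at 40 mm up, under a clear round dome 54 mm across with seedlings inside; 99 mm tall, about 0.15 kg, bottom-heavy. Origin at the centre of its underside, z up. The straight side of the dome, 46 to 86 mm up, is the place to grip. The foot is round: yaw does not matter. All fresh pots are alike and fit any well.
- pot_2: fresh herb pot (may be absent): grey tapered basket 50 mm across the foot, widening to 70 mm at 40 mm up, under a clear round dome 54 mm across with seedlings inside; 99 mm tall, about 0.15 kg, bottom-heavy. Origin at the centre of its underside, z up. The straight side of the dome, 46 to 86 mm up, is the place to grip. The foot is round: yaw does not matter. All fresh pots are alike and fit any well.
- pot_3: fresh herb pot (may be absent): grey tapered basket 50 mm across the foot, widening to 70 mm at 40 mm up, under a clear round dome 54 mm across with seedlings inside; 99 mm tall, about 0.15 kg, bottom-heavy. Origin at the centre of its underside, z up. The straight side of the dome, 46 to 86 mm up, is the place to grip. The foot is round: yaw does not matter. All fresh pots are alike and fit any well.
- used_1: empty used cup (may be absent), starts seated in a well of the planter: the same tapered basket (foot 50 mm, 70 mm across at 40 mm up) with no dome but an open collar 54 mm across, 45 to 80 mm up, to grip by; 80 mm tall. Origin at the centre of its underside, z up.
- used_2: empty used cup (may be absent), starts seated in a well of the planter: the same tapered basket (foot 50 mm, 70 mm across at 40 mm up) with no dome but an open collar 54 mm across, 45 to 80 mm up, to grip by; 80 mm tall. Origin at the centre of its underside, z up.
- used_3: empty used cup (may be absent), starts seated in a well of the planter: the same tapered basket (foot 50 mm, 70 mm across at 40 mm up) with no dome but an open collar 54 mm across, 45 to 80 mm up, to grip by; 80 mm tall. Origin at the centre of its underside, z up.
- tray: open aluminium washing-up tray, fixed, 230 mm (x) by 130 mm (y), 22 mm tall, walls 5 mm, floor 5 mm thick. Origin on the worktop under its centre, z up. Room for two cups side by side along x.
- start (a joint): travel of the round white start button, 0 up to 0.006 m fully down; springs back, about 5 N fully down
- start_top (a point): centre of the top of the start button, 28 mm across, at the +y end of the planter's deck; press straight down
- egg_cup: striped ceramic egg cup 41 mm across, 48 mm tall, bystander among the pots; origin under its centre
- pepper_mill: wooden pepper mill 58 mm across, 170 mm tall, bystander; origin under its centre
- tin: food tin 57 mm across, 72 mm tall, bystander; origin under its centre
- mug: white mug 82x112x94 mm, bystander, fixed; origin at its underside
- jar: jam jar 62 mm across, 86 mm tall, bystander; origin under its centre
There are look-alikes about, which are no part of the job. Leave any pink look-alike of the used_3 alone.

How it is judged (in metres and radians):
On the way, in this order (a step that is already met when the one before it is completed fails the run):
1. used cups stand in the tray, all fresh pots are seated in wells, the filler cap is locked (x of used_1 in the frame of tray between -0.1 and 0.1 m and y of used_1 in the frame of tray between -0.05 and 0.05 m and z of each of used_1, used_2, used_3 in the frame of tray below 0.015 m and angle between each of used_1, used_2, used_3's own z axis and vertical below 0.2 rad and x of used_2 in the frame of tray between -0.1 and 0.1 m and y of used_2 in the frame of tray between -0.05 and 0.05 m and x of used_3 in the frame of tray between -0.1 and 0.1 m and y of used_3 in the frame of tray between -0.05 and 0.05 m and ((horizontal distance between pot_1 and well_1 below 0.004 m and z of pot_1 in the frame of well_1 below -0.033 m) or (horizontal distance between pot_1 and well_2 below 0.004 m and z of pot_1 in the frame of well_2 below -0.033 m) or (horizontal distance between pot_1 and well_3 below 0.004 m and z of pot_1 in the frame of well_3 below -0.033 m)) and angle between each of pot_1, pot_2, pot_3's own z axis and vertical below 0.08 rad and ((horizontal distance between pot_2 and well_1 below 0.004 m and z of pot_2 in the frame of well_1 below -0.033 m) or (horizontal distance between pot_2 and well_2 below 0.004 m and z of pot_2 in the frame of well_2 below -0.033 m) or (horizontal distance between pot_2 and well_3 below 0.004 m and z of pot_2 in the frame of well_3 below -0.033 m)) and ((horizontal distance between pot_3 and well_1 below 0.004 m and z of pot_3 in the frame of well_1 below -0.033 m) or (horizontal distance between pot_3 and well_2 below 0.004 m and z of pot_3 in the frame of well_2 below -0.033 m) or (horizontal distance between pot_3 and well_3 below 0.004 m and z of pot_3 in the frame of well_3 below -0.033 m)) and horizontal distance between cap and port below 0.004 m and z of cap in the frame of port below 0.0125 m and angle between the x axis of cap and the x axis of planter, either way round below 0.35 rad and angle between cap's own z axis and vertical below 0.1 rad), for 0.2 s.
2. then the start button is pressed (value of joint start above 0.004 m), for 0.05 s.
At the end, for the whole second after the job is handed in: Used cups in the tray, tilt < 0.2 rad, origin within 100 x 50 mm of its centre. Fresh pots in wells: within 4 mm of centre, origin 33 mm or more below deck, tilt < 0.08. Cap within 4 mm of port centre, origin < 12.5 mm above it, tilt < 0.1, x axis within 0.35 rad of planter x. All at rest (all of step 1 and linear speed of each of pot_1, pot_2, pot_3, used_1, used_2, used_3, cap below 0.03 m/s); the robot touches nothing.
It fails at once if the striped egg cup is knocked over or shifted by more than 5 cm (distance of egg_cup from where it was at the start of the episode above 0.05 m or angle between egg_cup's own z axis and vertical above 0.6 rad).
It fails at once if the food tin is knocked over or shifted by more than 5 cm (distance of tin from where it was at the start of the episode above 0.05 m or angle between tin's own z axis and vertical above 0.6 rad).
It fails at once if the pepper mill is knocked over or shifted by more than 5 cm (distance of pepper_mill from where it was at the start of the episode above 0.05 m or angle between pepper_mill's own z axis and vertical above 0.6 rad).
It fails at once if the jam jar is knocked over or shifted by more than 5 cm (distance of jar from where it was at the start of the episode above 0.05 m or angle between jar's own z axis and vertical above 0.6 rad).
Of used_1, used_2, used_3 only 1 to 2 are there at a start; the rules pass over those that are not, and their reading is None.
Of pot_1, pot_2, pot_3 only 2 to 3 are there at a start; the rules pass over those that are not, and their reading is None.
At some moment in a run one of pot_1, pot_2, pot_3, cap may be knocked a few centimetres aside while the robot is not near it.
It also fails if it takes over 210 s, if anything falls off the work surface, if the arm or the gripper's body presses on something with over 40 N, if the wrist force passes 120 N, or if a joint passes its speed limit or range.

## Working session

There is one attempt and no reset: what is moved stays moved. The work goes in short steps, Python scripts to look and compute and a tool call to move; the robot and the scene stay as the last step left them, time stands still between calls to the robot, and variables do not carry over. Pictures are saved under pics/ and viewed, and the job is handed in when it is done.

Besides the shell and the picture viewer there is one more tool, called after "Request:" as a command line: name --pt "numbers of a row" for each row, then --argument value for the rest. servo_tool: Moves the arm, as the interface text tells. Its arguments: {"type":"object","properties":{"rows":{"type":"array","items":{"type":"array","items":{"type":"number"}}},"squeeze":{"type":"number"}},"required":["rows"]}

```bash
mkdir -p pics; ls
cat > h.py <<'E'
import numpy as np, cv2
from workcell import arm
def shot(name,tag):
    im=arm.get_image(name); cv2.imwrite(f'pics/{tag}.png',im['pixels'])
    np.savez(f'{tag}.npz',**{k:np.asarray(v) for k,v in im.items()}); return im
def load(tag):
    d=np.load(f'{tag}.npz'); return {k:d[k] for k in d.files}
def cam(im):
    T=np.linalg.inv(im['world_to_cam']); return T
def world_from_depth(im):
    z=im['z_map']; h,w=z.shape; u,v=np.meshgrid(np.arange(w),np.arange(h))
    x=(u-im['cx'])/im['fx']*z; y=-(v-im['cy'])/im['fy']*z
    P=np.stack([x,y,-z,np.ones_like(z)],-1)@cam(im).T
    P=P[...,:3]; P[z==0]=np.nan; return P
def ray(im,u,v,zp):
    T=cam(im); d=T[:3,:3]@np.array([(u-im['cx'])/im['fx'],-(v-im['cy'])/im['fy'],-1]); o=T[:3,3]
    return o+d*(zp-o[2])/d[2]
def proj(im,p):
    c=im['world_to_cam']@np.append(p,1); return (im['cx']+im['fx']*c[0]/-c[2], im['cy']-im['fy']*c[1]/-c[2])
E
python3 - <<'E'
from h import *
for n in('top','side'):
    im=shot(n,n+'0'); print(im.keys(),im['fx'],im['cx'],im['cy'],cam(im).round(3), (im['z_map']==0).mean())
print(arm.observe())
E
```

```text
pics
dict_keys(['pixels', 'z_map', 'fx', 'fy', 'cx', 'cy', 'world_to_cam']) 491.2711480935635 277.511179629985 213.5208091287876 [[ 3.380e-01  7.400e-01 -5.820e-01 -4.580e-01]
 [-9.410e-01  2.650e-01 -2.100e-01 -3.870e-01]
 [-1.000e-03  6.190e-01  7.860e-01  1.364e+00]
 [ 0.000e+00  0.000e+00  0.000e+00  1.000e+00]] 0.45579506802721087
dict_keys(['pixels', 'z_map', 'fx', 'fy', 'cx', 'cy', 'world_to_cam']) 396.3220160621941 281.7783095975785 211.03254177369095 [[-0.978  0.121 -0.169  0.279]
 [-0.207 -0.637  0.743  0.878]
 [-0.018  0.762  0.648  0.922]
 [ 0.     0.     0.     1.   ]] 0.022835884353741495
{'time_s': 0.1, 'qpos': array([-8.32265302e+01,  2.81593844e+01,  8.93444428e+01,  8.53095686e-04,
        6.25505238e+01, -6.05065953e+00]), 'joint_velocities': array([-0.02768602, -0.15573884, -0.11360133,  0.05514716, -0.10796946,
       -0.01699463]), 'joint_torque': array([ 1.95650537e-03, -6.13622117e+01, -2.58604717e+01,  6.93796389e-02,
        4.70683572e-02, -5.53493089e-05]), 'eef_pos': array([ 0.13872386, -0.60920352,  0.21414756]), 'tool_rot': array([[ 9.75057496e-01,  2.21952403e-01, -9.87613075e-05],
       [ 2.21952396e-01, -9.75057046e-01,  9.43539867e-04],
       [ 1.13123032e-04, -9.41925929e-04, -9.99999550e-01]]), 'ft_force': array([-0.04477589,  0.43006731, -0.2617511 ]), 'ft_torque': array([ 0.03515567,  0.00187701, -0.00700906]), 'finger_gap': 0.09486927227572585}
```

View pics/top0.png

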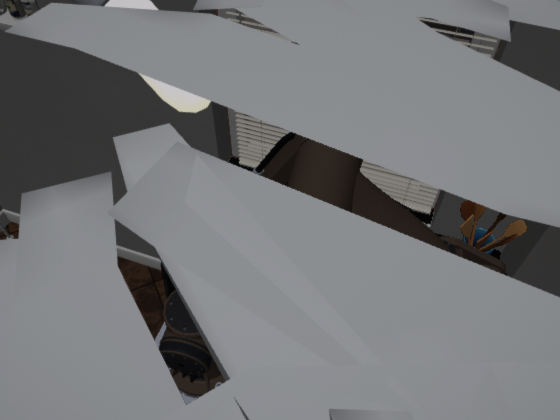

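View pics/side0.png

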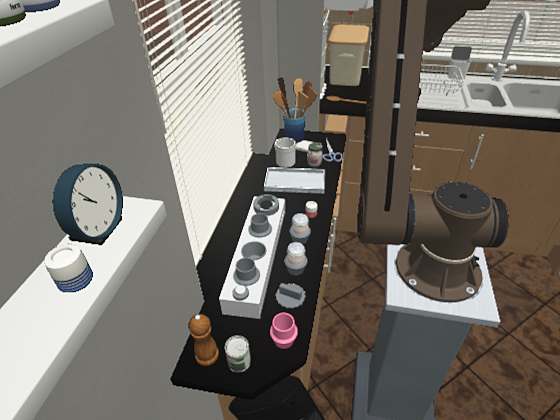

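The side view shows a planter along about world y, with the port at (265,204), used cups at (260,224) and (246,270), an empty well at (254,250) and the button at (240,292). There are two pots at (300,224) and (296,256), the cap at (291,294), the tray at (295,179) and a pink cup at (284,330). The top view is blocked by grey shapes. I'll zoom in.

Run:
```python
from h import *
im=load('side0'); p=im['pixels'][120:390,160:360]
cv2.imwrite('pics/side0z.png',cv2.resize(p,None,fx=2.2*1.35/1,fy=2.2,interpolation=cv2.INTER_CUBIC))
t=load('top0'); z=t['z_map']; print([np.nanmedian(z[a:b,c:d]) for a,b,c,d in [(180,220,180,260),(300,380,300,500),(250,400,30,100),(60,90,300,400)]], np.unique(z[z>0].round(1)))
P=world_from_depth(im)
for n,(u,v) in dict(port=(265,204),u1=(260,218),u2=(246,265),well=(254,250),btn=(240,290),p1=(300,224),p2=(296,256),cap=(291,294),tray=(295,179),pink=(284,330),egg=(311,208),jar=(316,150),worktop=(270,320),deck=(270,225)).items(): print(n,P[v,u].round(3))
```

```text
[np.float32(0.0), np.float32(0.0), np.float32(0.0), np.float32(0.06244758)] [0.1 0.3 0.8 0.9 1.  1.1 1.2 1.3 1.4 1.5 1.6 1.7 1.8 1.9 2.  2.1 2.2 2.3
 2.4 2.5 2.6 2.7 2.8 2.9]
port [ 0.56  -0.106  0.086]
u1 [ 0.555 -0.022  0.097]
u2 [0.547 0.169 0.087]
well [0.554 0.069 0.045]
btn [0.536 0.263 0.096]
p1 [ 0.428 -0.027  0.089]
p2 [0.416 0.109 0.088]
cap [0.411 0.208 0.041]
tray [ 0.507 -0.372  0.006]
pink [0.411 0.305 0.013]
egg [ 0.413 -0.163  0.044]
jar [ 0.442 -0.479  0.081]
worktop [0.457 0.274 0.001]
deck [ 0.523 -0.019  0.075]
```

View pics/side0z.png

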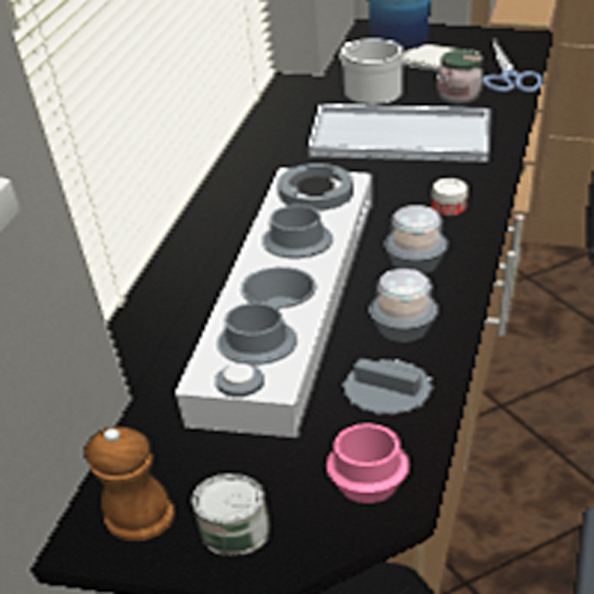

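```bash
cat > fit.py <<'E'
from h import *
from scipy.optimize import least_squares
def circ(xy,r=None):
    xy=np.asarray(xy)
    f=lambda p:np.hypot(xy[:,0]-p[0],xy[:,1]-p[1])-(p[2] if r is None else r)
    x0=[*xy.mean(0)]+([0.03] if r is None else [])
    s=least_squares(f,x0,loss='soft_l1',f_scale=.002); return s.x,np.sqrt(np.mean(f(s.x)**2))
E
python3 - <<'E'
from fit import *
im=load('side0'); P=world_from_depth(im); hsv=cv2.cvtColor(im['pixels'],cv2.COLOR_BGR2HSV)
uu,vv=np.meshgrid(np.arange(560),np.arange(420))
roi=(uu>200)&(uu<300)&(vv>185)&(vv<325)
deck=roi&(np.abs(P[...,2]-.072)<.006)&(hsv[...,2]>150)&(hsv[...,1]<40)
print(deck.sum(),np.median(P[deck][:,2]))
r=cv2.minAreaRect((P[deck][:,:2]*1000).astype(np.float32)); print(r, cv2.boxPoints(r))
# high parts
for z0,z1 in((.088,.105),(.105,.125)):
    m=(roi&(P[...,2]>z0)&(P[...,2]<z1)).astype(np.uint8)
    n,l,s,c=cv2.connectedComponentsWithStats(m)
    for i in range(1,n):
        if s[i,4]>8:
            q=P[l==i]; print(z0,s[i],q.mean(0).round(4),q.min(0).round(3),q.max(0).round(3))
table=(uu>200)&(uu<300)&(vv>310)&(vv<350)&(hsv[...,2]<25); print('table z',np.nanmedian(P[table][:,2]))
# objects right of planter
roi=(uu>260)&(uu<335)&(vv>120)&(vv<360)&(P[...,0]<.47)&(P[...,2]>.015)&(P[...,2]<.15)&(P[...,0]>.33)
n,l,s,c=cv2.connectedComponentsWithStats(roi.astype(np.uint8))
for i in range(1,n):
    if s[i,4]>15:
        q=P[l==i]; print(s[i],q.mean(0).round(4),q.min(0).round(3),q.max(0).round(3))
E
```

```text
2088 0.07234642398127561
((577.2890014648438, 38.2772216796875), (311.1781005859375, 508.726806640625), 10.038870811462402) [[ 379.7424   261.62454]
 [ 468.42172 -239.3135 ]
 [ 774.8356  -185.0701 ]
 [ 686.15625  315.86795]]
0.088 [201 186  22  41 139] [ 0.731  -0.0579  0.0949] [ 0.723 -0.165  0.089] [0.74  0.047 0.1  ]
0.088 [253 195  26  19 244] [ 0.5563 -0.0984  0.0941] [ 0.514 -0.146  0.088] [ 0.6   -0.055  0.1  ]
0.088 [267 202   4   5  10] [ 0.5478 -0.1041  0.0889] [ 0.544 -0.115  0.088] [ 0.552 -0.092  0.09 ]
0.088 [292 214   8  12  74] [ 0.4424 -0.0385  0.0956] [ 0.43  -0.067  0.088] [ 0.457 -0.021  0.101]
0.088 [252 216  15   7  59] [ 0.558  -0.016   0.0968] [ 0.532 -0.024  0.088] [0.576 0.    0.105]
0.088 [251 223  18  10  71] [0.5442 0.0233 0.0962] [ 0.524 -0.004  0.088] [0.574 0.034 0.104]
0.088 [286 243  14  14 150] [0.4261 0.0906 0.0958] [0.408 0.06  0.088] [0.448 0.112 0.103]
0.088 [237 261  17   8  71] [0.5484 0.1743 0.0974] [0.523 0.166 0.088] [0.566 0.193 0.105]
0.088 [236 268  20  12  89] [0.5347 0.2122 0.0964] [0.514 0.188 0.089] [0.564 0.222 0.105]
0.088 [235 286
[... 233 characters left out ...]
-0.024  0.105] [0.578 0.034 0.119]
0.105 [235 258  21  18 149] [0.542  0.1948 0.1121] [0.515 0.167 0.105] [0.57  0.22  0.119]
table z 0.0002491049159061842
[309 143  13  23 264] [ 0.4457 -0.4823  0.0598] [ 0.421 -0.641  0.015] [ 0.47  -0.462  0.091]
[302 169  23  22 108] [ 0.4248 -0.3588  0.0202] [ 0.389 -0.435  0.015] [ 0.469 -0.296  0.026]
[305 202  12  14 145] [ 0.4149 -0.1688  0.0377] [ 0.396 -0.192  0.016] [ 0.435 -0.154  0.052]
[ 284  214   26   60 1015] [0.4251 0.0387 0.0668] [ 0.389 -0.071  0.015] [0.468 0.12  0.103]
[275 283  31  26 586] [0.415  0.2086 0.0328] [0.374 0.157 0.016] [0.458 0.241 0.059]
[270 313  27  35 708] [0.4081 0.331  0.0537] [0.375 0.298 0.015] [0.444 0.361 0.083]
```

```bash
cat > meas.py <<'E'
from fit import *
import sys
def comps(m,mn=8):
    n,l,s,c=cv2.connectedComponentsWithStats(m.astype(np.uint8))
    return [(l==i) for i in range(1,n) if s[i,4]>mn]
def outer(im,m,zp):
    c,_=cv2.findContours(m.astype(np.uint8),cv2.RETR_EXTERNAL,cv2.CHAIN_APPROX_NONE)
    c=max(c,key=len); return np.array([ray(im,u,v,zp)[:2] for u,v in c[:,0]])
def box(P,x0,x1,y0,y1,z0,z1): return (P[...,0]>x0)&(P[...,0]<x1)&(P[...,1]>y0)&(P[...,1]<y1)&(P[...,2]>z0)&(P[...,2]<z1)
E
python3 - <<'E'
from meas import *
im=load('side0'); P=world_from_depth(im)
m=box(P,.505,.61,-.155,-.045,.091,.1); o=outer(im,m,.096); print('port',circ(o),circ(o,.0415), np.median(P[m][:,2]))
for n,y in(('A',.005),('B',.194)):
    m=box(P,.50,.59,y-.04,y+.04,.11,.122); o=outer(im,m,.1155); print('cup',n,circ(o),circ(o,.0255),np.percentile(P[m][:,2],[10,50,90]))
m=box(P,.50,.59,.235,.29,.088,.105); print(np.percentile(P[m][:,2],[5,50,95]));o=outer(im,m,.096); print('btn',circ(o),circ(o,.0125))
for n,(x,y) in(('1',(.44,-.04)),('2',(.427,.095))):
    m=box(P,x-.045,x+.045,y-.045,y+.045,.05,.085); print('pot',n,m.sum(),circ(P[m][:,:2]),circ(P[m][:,:2],.027))
    for z0 in(.05,.06,.07,.08,.09):
        m=box(P,x-.045,x+.045,y-.045,y+.045,z0,z0+.01);print(z0,m.sum(),circ(P[m][:,:2],.027)[0],P[m].min(0).round(3),P[m].max(0).round(3))
    m=box(P,x-.045,x+.045,y-.045,y+.045,.036,.044);print('rim',circ(P[m][:,:2],.035))
m=box(P,.36,.47,.15,.26,.012,.03); o=outer(im,m|box(P,.36,.47,.15,.26,.012,.065),.022); print('cap',circ(o,.041),circ(o))
m=box(P,.36,.47,.15,.26,.05,.065); print(P[m].mean(0),m.sum()); o=np.array([ray(im,u,v,.056)[:2] for v,u in np.argwhere(m)]).astype(np.float32); print('bar',cv2.minAreaRect(o*1000)); d=o-o.mean(0); w,V=np.linalg.eigh(d.T@d); print(V[:,1], o.mean(0))
m=box(P,.36,.66,-.46,-.28,.019,.027); q=(P[m][:,:2]*1000).astype(np.float32); print('tray',cv2.minAreaRect(q))
for n,(x,y) in dict(egg=(.415,-.175),pink=(.408,.33)).items():
    m=box(P,x-.05,x+.05,y-.05,y+.05,.015,.12);print(n,P[m].min(0),P[m].max(0))
E
```

```text
port (array([ 0.55616707, -0.09959921,  0.04233314]), np.float64(0.0014377624264656761)) (array([ 0.55619998, -0.09960122]), np.float64(0.0017020024400142485)) 0.09525713817512382
cup A (array([0.55091169, 0.00589612, 0.02689763]), np.float64(0.0014146925544255677)) (array([0.55086275, 0.00580316]), np.float64(0.0020375755069838236)) [0.11108138 0.11415232 0.11705283]
cup B (array([0.54176729, 0.19423927, 0.02687148]), np.float64(0.0011230279422422883)) (array([0.54180219, 0.19418448]), np.float64(0.001769309195311986)) [0.11079672 0.11424477 0.1172537 ]
[0.0895424  0.09417603 0.09687106]
btn (array([0.53747812, 0.26320061, 0.01307518]), np.float64(0.001151337428612901)) (array([0.53751197, 0.26317356]), np.float64(0.0013077025906971884))
pot 1 137 (array([ 0.43341173, -0.04750413,  0.02652147]), np.float64(0.0015290353113686932)) (array([ 0.4334308 , -0.04807792]), np.float64(0.0015397198224229598))
0.05 38 [ 0.43356876 -0.04810971] [ 0.407 -0.045  0.05 ] [ 0.46  -0.018  0.059]
0.06 38 [ 0.43301045 -0.04777888] [ 0.407 -0.045  0.06 ] [ 0.46  -0.019  0.07 ]
0.07 40 [ 0.43361727 -0.04
[... 792 characters left out ...]
47 0.111 0.1  ]
rim (array([0.42347784, 0.07955063]), np.float64(0.003142907348763634))
cap (array([0.41673507, 0.19973684]), np.float64(0.002239621819264062)) (array([0.41675702, 0.1997275 , 0.04110727]), np.float64(0.0022244611918276727))
[0.41477231 0.20230619 0.05514426] 123
bar ((415.85882568359375, 203.64263916015625), (19.947877883911133, 62.243499755859375), 78.27560424804688)
[-0.9737434   0.22764856] [0.41464388 0.20296405]
tray ((509.83587646484375, -375.0794372558594), (229.64834594726562, 177.2781982421875), 4.803210735321045)
egg [ 0.39615083 -0.19219856  0.01563805] [ 0.43540063 -0.1543359   0.05168929]
pink [0.3745109  0.29806021 0.01518332] [0.44371374 0.36105607 0.08340764]
```

Request:
servo_tool --pt "80 0.65 0.97 0 -0.1" --pt "80 0.65 0.97 0 -0.1" --pt "80 0.65 0.97 0 -0.1" --pt "80 0.65 0.97 0 -0.1" --pt "80 0.65 0.97 0 -0.1" --pt "80 0.65 0.97 0 -0.1" --pt "80 0.65 0.97 0 -0.1" --pt "80 0.65 0.97 0 -0.1" --pt "80 0.65 0.97 0 -0.1" --pt "80 0.65 0.97 0 -0.1" --pt "80 0.65 0.97 0 -0.1" --pt "80 0.65 0.97 0 -0.1" --pt "80 0.65 0.97 0 -0.1" --pt "80 0.65 0.97 0 -0.1" --pt "80 0.65 0.97 0 -0.1" --pt "80 0.65 0.97 0 -0.1" --pt "80 0.65 0.97 0 -0.1" --pt "80 0.65 0.97 0 -0.1" --pt "80 0.65 0.97 0 -0.1" --pt "80 0.65 0.97 0 -0.1" --squeeze 15

```text
time_s: 2.1
eef_pos: [0.3991, -0.2205, 0.2145]
tool_rot: [[0.999, 0.049, -0.0], [0.049, -0.999, 0.0], [-0.0, -0.0, -1.0]]
ft_force: [0.3, -0.5, 0.4]
finger_gap: 0.0797
```

Run:
```python
from meas import *
im=load('side0'); P=world_from_depth(im)
uu,vv=np.meshgrid(np.arange(560),np.arange(420))
m=(uu>255)&(uu<335)&(vv>160)&(vv<200)&box(P,.36,.66,-.47,-.28,.003,.009); q=(P[m][:,:2]*1000).astype(np.float32); print('floor',m.sum(),cv2.minAreaRect(q),q.mean(0))
m=(uu>255)&(uu<335)&(vv>160)&(vv<200)&box(P,.36,.66,-.46,-.28,.017,.027); q=P[m]; print('top',q.min(0),q.max(0))
```

```text
floor 828 ((504.9617004394531, -373.6523742675781), (188.81077575683594, 289.69757080078125), 89.15390014648438) [ 507.18338 -366.35718]
top [ 0.38867967 -0.45916753  0.01702744] [ 0.62915924 -0.28040891  0.02680725]
```

Run:
```python
from meas import *
im=load('side0')
for u,v in((266,167.3),(325.3,168.6),(324.5,189),(263.5,189)): print(ray(im,u,v,.022).round(3))
p=im['pixels'][155:200,250:340]
cv2.imwrite('pics/tray.png',cv2.resize(p,None,fx=8,fy=8,interpolation=cv2.INTER_NEAREST))
shot('top','top1')
```

```text
[ 0.633 -0.408  0.022]
[ 0.397 -0.442  0.022]
[ 0.383 -0.308  0.022]
[ 0.608 -0.266  0.022]
```

View pics/tray.png

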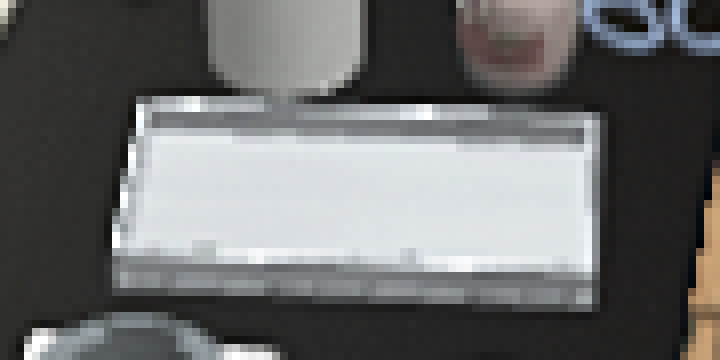

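View pics/top1.png

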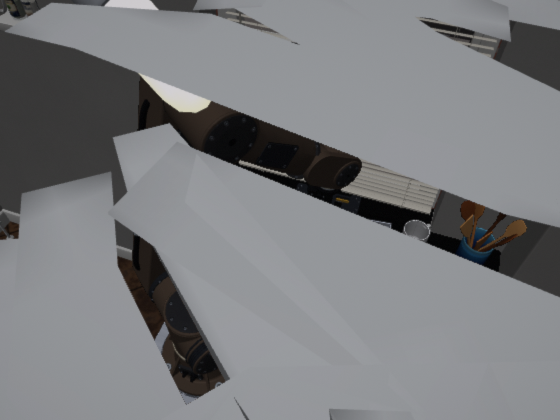

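The tray corners are at about (267,167), (325,169), (325,189) and (264,187), so its centre is near (0.505, -0.36) with a yaw of about 8°. The top view stays blocked, so I'll use the side view. Cup A is next.

Request:
servo_tool --pt "80 0.633 0.942 0 0" --pt "80 0.633 0.942 0 0" --pt "80 0.633 0.942 0 0" --pt "80 0.633 0.942 0 0" --pt "80 0.633 0.942 0 0" --pt "80 0.633 0.942 0 0" --pt "80 0.633 0.942 0 0" --pt "80 0.633 0.942 0 0" --pt "80 0.633 0.942 0 0" --pt "80 0.633 0.942 0 0" --pt "80 0.633 0.942 0 0" --pt "80 0.633 0.942 0 0" --pt "80 0 0 -0.95 0" --pt "80 0 0 -0.95 0" --pt "80 0 0 -0.95 0" --pt "80 0 0 -0.95 0" --pt "80 0 0 -0.95 0" --pt "80 0 0 -0.95 0" --pt "80 0 0 -0.95 0" --pt "80 0 0 0 0"

```text
time_s: 4.15
eef_pos: [0.5494, 0.0045, 0.0796]
tool_rot: [[0.999, 0.049, -0.004], [0.049, -0.999, 0.0], [-0.004, -0.001, -1.0]]
ft_force: [-0.8, -0.5, 1.5]
finger_gap: 0.0801
```

Request:
servo_tool --pt "45 0 0 0 0" --pt "45 0 0 0 0" --pt "45 0 0 0 0" --pt "45 0 0 0 0" --pt "45 0 0 0 0" --pt "45 0 0 0 0" --pt "45 0 0 0 0" --pt "45 0 0 0 0"

```text
time_s: 4.95
eef_pos: [0.5515, 0.0031, 0.0829]
tool_rot: [[0.999, 0.05, 0.003], [0.05, -0.999, -0.002], [0.002, 0.002, -1.0]]
ft_force: [-1.0, -11.9, 5.8]
finger_gap: 0.0539
```

Run:
```python
from h import *
im=shot('side','s1'); print(arm.observe())
cv2.imwrite('pics/s1z.png',cv2.resize(im['pixels'][120:330,180:360],None,fx=4,fy=2.8))
```

```text
{'time_s': 5.0, 'qpos': array([ -6.48281594,  32.02137423, 107.22082658,  -0.1699034 ,
        40.60257616,  80.79532814]), 'joint_velocities': array([ 0.02032707,  0.14095904, -0.00311665,  0.02205145, -0.0037283 ,
       -0.04278174]), 'joint_torque': array([ 6.53092816e+00, -5.42486000e+01, -1.60856706e+01,  2.15685502e+00,
        9.27051413e-03, -1.40614354e-02]), 'eef_pos': array([0.55143877, 0.00313506, 0.08289302]), 'tool_rot': array([[ 0.99875959,  0.04973074,  0.00247609],
       [ 0.04973627, -0.99875991, -0.00222367],
       [ 0.00236243,  0.00234406, -0.99999446]]), 'ft_force': array([ -1.62249074, -11.72914361,   6.21608299]), 'ft_torque': array([-2.31208881,  0.24354323, -0.00834481]), 'finger_gap': 0.05380906479133813}
```

View pics/s1z.png

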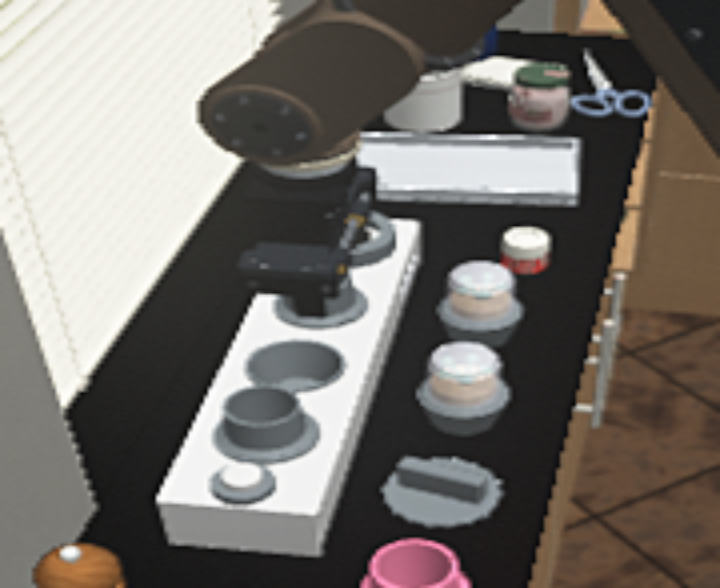

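The cup is gripped at gap 54 mm. Its y is about 2.4 mm lower than I measured, so I'll correct later y values by that. Lifting and carrying it to the tray.

Request:
servo_tool --pt "45 0 0 0.3 0" --pt "45 0 0 0.6 0" --pt "45 0 0 0.9 0" --pt "45 0 0 0.9 0" --pt "45 0 0 0.9 0" --pt "45 0 0 0.9 0" --pt "45 0 -0.5 0.5 0" --pt "45 0 -0.95 0 0" --pt "45 0 -0.95 0 0" --pt "45 0 -0.95 0 0" --pt "45 0 -0.95 0 0" --pt "45 0 -0.95 0 0" --pt "45 0 -0.95 0 0" --pt "45 0 -0.95 0 0" --pt "45 0 -0.95 0 0" --pt "45 0 -0.95 0 0" --pt "45 0 -0.95 0 0" --pt "45 0 -0.95 0 0" --pt "45 0 -0.95 0 0" --pt "45 0 -0.95 0 0" --squeeze 15

```text
time_s: 7.0
eef_pos: [0.5506, -0.2539, 0.1817]
tool_rot: [[0.999, 0.049, -0.0], [0.049, -0.999, -0.0], [-0.0, 0.0, -1.0]]
ft_force: [0.1, 0.4, -0.6]
finger_gap: 0.0538
```

Request:
servo_tool --pt "45 0 -0.95 0 0" --pt "45 0 -0.95 0 0" --pt "45 0 -0.95 0 0" --pt "45 0 -0.95 0 0" --pt "45 0 -0.6 0 0" --pt "45 0 0 0 0" --pt "45 0 0 0 0"

```text
time_s: 7.7
eef_pos: [0.5505, -0.3402, 0.1815]
tool_rot: [[0.999, 0.049, -0.0], [0.049, -0.999, 0.0], [-0.0, -0.0, -1.0]]
ft_force: [-0.5, 0.7, -0.1]
finger_gap: 0.0539
```

Run:
```python
from h import *
im=shot('side','s2')
cv2.imwrite('pics/s2z.png',cv2.resize(im['pixels'][100:310,180:360],None,fx=4,fy=2.8))
```

```text
(no output)
```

View pics/s2z.png

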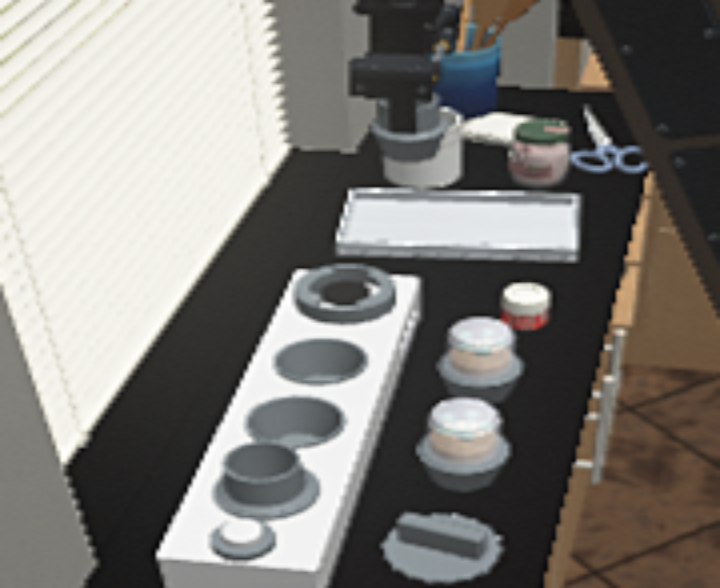

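The cup is held upright and well 1 is empty. Lowering into the tray.

Request:
servo_tool --pt "45 0.1 -0.8 -0.5 0" --pt "45 0 0 -0.9 0" --pt "45 0 0 -0.9 0" --pt "45 0 0 -0.9 0" --pt "45 0 0 -0.9 0" --pt "45 0 0 -0.9 0" --pt "45 0 0 -0.8 0" --pt "45 0 0 -0.4 0" --pt "45 0 0 -0.2 0" --pt "45 0 0 0 0"

```text
time_s: 8.75
eef_pos: [0.5527, -0.3564, 0.0535]
tool_rot: [[0.999, 0.049, -0.0], [0.049, -0.999, 0.0], [-0.0, -0.0, -1.0]]
ft_force: [0.5, 0.7, -1.1]
finger_gap: 0.0536
```

Request:
servo_tool --pt "45 0 0 -0.05 0" --pt "45 0 0 -0.05 0" --pt "45 0 0 0 0"

```text
time_s: 9.05
eef_pos: [0.553, -0.3566, 0.0524]
tool_rot: [[0.999, 0.049, 0.001], [0.049, -0.999, -0.001], [0.001, 0.001, -1.0]]
ft_force: [-1.0, 0.2, 4.0]
finger_gap: 0.054
```

Request:
servo_tool --pt "75 0 0 0 0" --pt "75 0 0 0 0" --pt "75 0 0 0 0" --pt "75 0 0 0.5 0" --pt "75 0 0 0.95 0" --pt "75 0 0 0.95 0" --pt "75 0 0 0.95 0" --pt "75 0 0 0.95 0" --pt "75 0 0 0.95 0" --pt "75 0 0.5 0.95 0" --pt "75 0 0.98 0 0" --pt "75 0 0.98 0 0" --pt "75 0 0.98 0 0" --pt "75 0 0.98 0 0" --pt "75 0 0.98 0 0" --pt "75 0 0.98 0 0" --pt "75 0 0.98 0 0" --pt "75 0 0.98 0 0" --pt "75 0 0.98 0 0" --pt "75 0 0.98 0 0"

```text
time_s: 11.05
eef_pos: [0.5526, -0.1487, 0.1756]
tool_rot: [[0.999, 0.049, -0.0], [0.049, -0.999, -0.0], [-0.0, 0.0, -1.0]]
ft_force: [0.9, -0.1, -0.1]
finger_gap: 0.0752
```

Request:
servo_tool --pt "75 0 0.98 0 0" --pt "75 0 0.98 0 0" --pt "75 0 0.98 0 0" --pt "75 0 0.98 0 0" --pt "75 0 0.98 0 0" --pt "75 0 0.98 0 0" --pt "75 0 0.98 0 0" --pt "75 0 0.98 0 0" --pt "75 0 0.98 0 0" --pt "75 0 0.98 0 0" --pt "75 0 0.98 0 0" --pt "75 -0.1 0.98 0 0" --pt "75 -0.1 0.98 0 0" --pt "75 -0.1 0.98 0 0" --pt "75 -0.1 0.98 0 0" --pt "75 -0.1 0.98 0 0" --pt "75 0 0.98 0 0" --pt "75 0 0 0 0" --pt "75 0 0 0 0"

```text
time_s: 12.95
eef_pos: [0.5422, 0.1833, 0.1755]
tool_rot: [[0.999, 0.05, -0.0], [0.05, -0.999, -0.0], [-0.0, 0.0, -1.0]]
ft_force: [-0.4, -1.2, -0.4]
finger_gap: 0.0748
```

Run:
```python
from h import *
im=shot('side','s3')
cv2.imwrite('pics/s3z.png',cv2.resize(im['pixels'][100:310,180:360],None,fx=4,fy=2.8))
```

```text
(no output)
```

View pics/s3z.png

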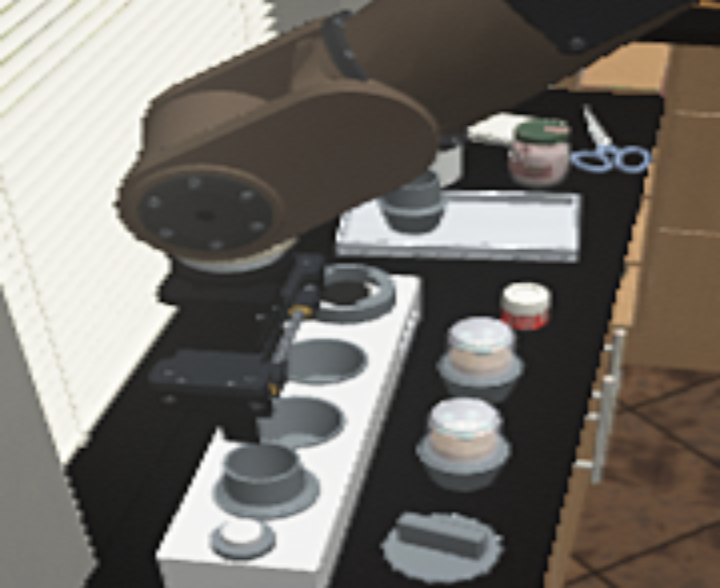

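The first cup stands in the tray, seen at (412,200) in the zoomed view. Next is cup B, still in well 3.

Request:
servo_tool --pt "80 0 0.45 -0.5 0" --pt "80 0 0 -0.9 0" --pt "80 0 0 -0.9 0" --pt "80 0 0 -0.9 0" --pt "80 0 0 -0.9 0" --pt "80 0 0 -0.55 0" --pt "80 0 0 0 0" --pt "45 0 0 0 0" --pt "45 0 0 0 0" --pt "45 0 0 0 0" --pt "45 0 0 0 0" --pt "45 0 0 0 0" --pt "45 0 0 0 0" --pt "45 0 0 0 0" --pt "45 0 0 0 0"

```text
time_s: 14.5
eef_pos: [0.5429, 0.1922, 0.0833]
tool_rot: [[0.999, 0.049, 0.001], [0.049, -0.999, 0.0], [0.001, -0.0, -1.0]]
ft_force: [-2.1, 2.0, 6.0]
finger_gap: 0.0533
```

Request:
servo_tool --pt "45 0 0 0.3 0" --pt "45 0 0 0.6 0" --pt "45 0 0 0.9 0" --pt "45 0 0 0.9 0" --pt "45 0 0 0.9 0" --pt "45 0 0 0.9 0" --pt "45 0 -0.5 0.5 0" --pt "45 -0.15 -0.98 0 0" --pt "45 -0.15 -0.98 0 0" --pt "45 -0.15 -0.98 0 0" --pt "45 -0.15 -0.98 0 0" --pt "45 -0.15 -0.98 0 0" --pt "45 -0.15 -0.98 0 0" --pt "45 -0.15 -0.98 0 0" --pt "45 -0.15 -0.98 0 0" --pt "45 -0.15 -0.98 0 0" --pt "45 -0.15 -0.98 0 0" --pt "45 -0.15 -0.98 0 0" --pt "45 -0.15 -0.98 0 0" --pt "45 -0.15 -0.98 0 0"

```text
time_s: 16.5
eef_pos: [0.503, -0.0743, 0.1829]
tool_rot: [[0.999, 0.049, -0.0], [0.049, -0.999, -0.0], [-0.0, 0.0, -1.0]]
ft_force: [0.6, -0.1, -1.2]
finger_gap: 0.0535
```

Request:
servo_tool --pt "45 -0.15 -0.98 0 0" --pt "45 -0.15 -0.98 0 0" --pt "45 -0.15 -0.98 0 0" --pt "45 -0.15 -0.98 0 0" --pt "45 -0.15 -0.98 0 0" --pt "45 -0.15 -0.98 0 0" --pt "45 -0.15 -0.98 0 0" --pt "45 -0.15 -0.98 0 0" --pt "45 -0.15 -0.98 0 0" --pt "45 -0.15 -0.98 0 0" --pt "45 -0.15 -0.98 0 0" --pt "45 -0.15 -0.98 0 0" --pt "45 -0.15 -0.98 0 0" --pt "45 -0.15 -0.98 0 0" --pt "45 -0.15 -0.98 0 0" --pt "45 0 0 0 0" --pt "45 0 0 0 0"

```text
time_s: 18.2
eef_pos: [0.4583, -0.3673, 0.1824]
tool_rot: [[0.999, 0.048, -0.0], [0.048, -0.999, 0.0], [-0.0, -0.0, -1.0]]
ft_force: [0.5, 0.4, -1.3]
finger_gap: 0.054
```

Request:
servo_tool --pt "45 -0.05 -0.1 -0.5 0" --pt "45 0 0 -0.9 0" --pt "45 0 0 -0.9 0" --pt "45 0 0 -0.9 0" --pt "45 0 0 -0.9 0" --pt "45 0 0 -0.9 0" --pt "45 0 0 -0.8 0" --pt "45 0 0 -0.4 0" --pt "45 0 0 -0.25 0" --pt "45 0 0 -0.05 0" --pt "45 0 0 -0.05 0" --pt "45 0 0 0 0"

```text
time_s: 19.4
eef_pos: [0.4578, -0.3688, 0.0525]
tool_rot: [[0.999, 0.049, 0.001], [0.049, -0.999, -0.0], [0.001, 0.0, -1.0]]
ft_force: [-1.2, 2.1, 4.8]
finger_gap: 0.0538
```

Request:
servo_tool --pt "75 0 0 0 0" --pt "75 0 0 0 0" --pt "75 0 0 0 0" --pt "75 0 0 0.5 0" --pt "75 0 0 0.95 0" --pt "75 0 0 0.95 0" --pt "75 0 0 0.95 0" --pt "75 0 0 0.95 0" --pt "75 0 0 0.95 0" --pt "75 0 0.5 0.95 0" --pt "80 -0.1 0.98 0.2 0" --pt "80 -0.1 0.98 0 0" --pt "80 -0.1 0.98 0 0" --pt "80 -0.1 0.98 0 0" --pt "80 -0.1 0.98 0 0" --pt "80 -0.1 0.98 0 0" --pt "80 0 0 0 0"

```text
time_s: 21.1
eef_pos: [0.4452, -0.2388, 0.1797]
tool_rot: [[0.999, 0.051, -0.001], [0.051, -0.999, 0.0], [-0.001, -0.001, -1.0]]
ft_force: [0.3, -0.8, 0.6]
finger_gap: 0.0804
```

```bash
cat > pots.py <<'E'
from meas import *
def pot(P,x,y):
    m=box(P,x-.045,x+.045,y-.045,y+.045,.05,.085); return m.sum(),circ(P[m][:,:2],.027) if m.sum()>20 else None
E
python3 - <<'E'
from pots import *
im=shot('side','s4'); P=world_from_depth(im)
print(pot(P,.434,-.045),pot(P,.425,.085))
m=box(P,.38,.66,-.45,-.28,.06,.095)
for c in comps(m): print('tray cups',c.sum(),P[c].min(0),P[c].max(0))
cv2.imwrite('pics/s4z.png',cv2.resize(im['pixels'][100:310,180:360],None,fx=4,fy=2.8))
E
```

```text
(np.int64(136), (array([ 0.43322891, -0.04805844]), np.float64(0.0014373493993112036))) (np.int64(151), (array([0.42301862, 0.08256477]), np.float64(0.0012222433219383018)))
tray cups 21 [ 0.5583524  -0.44991448  0.06202073] [ 0.58695941 -0.44484649  0.0932553 ]
tray cups 159 [ 0.52535144 -0.38332764  0.06010977] [ 0.57899197 -0.32316589  0.0886064 ]
tray cups 103 [ 0.42956543 -0.39769604  0.06049303] [ 0.48153506 -0.33764792  0.08741535]
```

View pics/s4z.png

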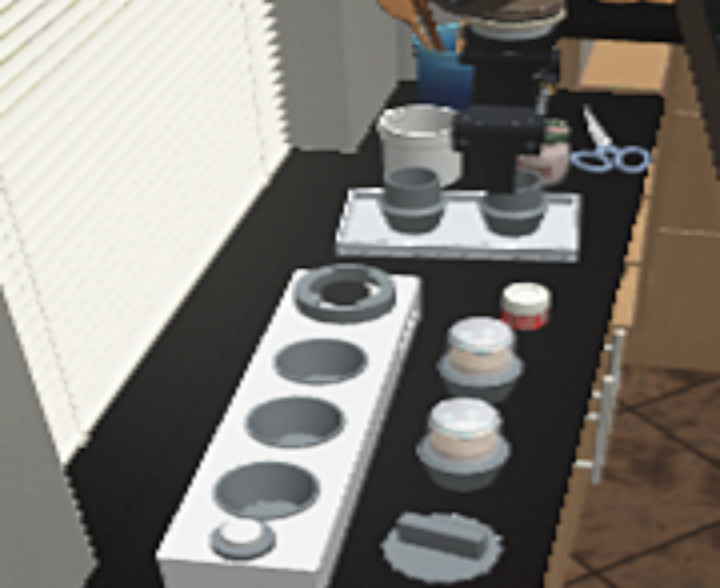

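Both cups stand upright in the tray. Now pot 1.

Request:
servo_tool --pt "85 -0.06 0.944 0 0" --pt "85 -0.06 0.944 0 0" --pt "85 -0.06 0.944 0 0" --pt "85 -0.06 0.944 0 0" --pt "85 -0.06 0.944 0 0" --pt "85 -0.06 0.944 0 0" --pt "85 -0.06 0.944 0 0" --pt "85 -0.06 0.944 0 0" --pt "85 -0.06 0.944 0 0" --pt "85 -0.06 0.944 0 0" --pt "85 0 0 -0.9 0" --pt "85 0 0 -0.9 0" --pt "85 0 0 -0.9 0" --pt "85 0 0 -0.9 0" --pt "85 0 0 -0.9 0" --pt "85 0 0 -0.9 0" --pt "85 0 0 -0.9 0" --pt "85 0 0 -0.25 0" --pt "85 0 0 0 0"

```text
time_s: 23.05
eef_pos: [0.4334, -0.0524, 0.0483]
tool_rot: [[0.999, 0.049, -0.001], [0.049, -0.999, 0.0], [-0.001, -0.0, -1.0]]
ft_force: [1.0, 0.7, 0.6]
finger_gap: 0.0848
```

Request:
servo_tool --pt "45 0 0 0 0" --pt "45 0 0 0 0" --pt "45 0 0 0 0" --pt "45 0 0 0 0" --pt "45 0 0 0 0" --pt "45 0 0 0 0" --pt "45 0 0 0 0" --pt "45 0 0 0 0" --pt "45 0 0 0 0"

```text
time_s: 23.95
eef_pos: [0.4338, -0.0525, 0.049]
tool_rot: [[0.999, 0.049, 0.0], [0.049, -0.999, -0.0], [0.0, 0.0, -1.0]]
ft_force: [-0.2, 1.0, 6.6]
finger_gap: 0.0539
```

Request:
servo_tool --pt "45 0 0 0.3 0" --pt "45 0 0 0.6 0" --pt "45 0 0 0.9 0" --pt "45 0 0 0.9 0" --pt "45 0 0 0.9 0" --pt "45 0 0 0.9 0" --pt "45 0 0 0.9 0" --pt "45 0 0 0.6 0" --pt "45 0.5 0.23 0 0" --pt "45 0.9 0.42 0 0" --pt "45 0.9 0.42 0 0" --pt "45 0.9 0.42 0 0" --pt "45 0.9 0.42 0 0" --pt "45 0.9 0.42 0 0" --pt "45 0.8 0.4 0 0" --pt "45 0 0 0 0" --pt "45 0 0 0 0"

```text
time_s: 25.65
eef_pos: [0.5493, 0.0024, 0.1677]
tool_rot: [[0.999, 0.05, -0.002], [0.05, -0.999, 0.0], [-0.002, -0.0, -1.0]]
ft_force: [0.3, -0.4, -1.0]
finger_gap: 0.0538
```

Run:
```python
from pots import *
im=shot('side','s5'); P=world_from_depth(im)
for z in (.125,.14,.165,.18,.195): 
    m=box(P,.5,.6,-.05,.06,z,z+.01); print(z,m.sum(),P[m].min(0) if m.sum() else 0,P[m].max(0) if m.sum() else 0)
cv2.imwrite('pics/s5z.png',cv2.resize(im['pixels'][100:310,180:360],None,fx=4,fy=2.8))
```

```text
0.125 29 [0.52069573 0.0072156  0.12519349] [0.56626974 0.03160152 0.13481887]
0.14 35 [0.51678306 0.00772484 0.14079142] [0.57104302 0.0369614  0.14994005]
0.165 47 [ 0.51988899 -0.01411098  0.16500086] [0.57686194 0.03711968 0.17420942]
0.18 46 [ 0.52237102 -0.00052963  0.18007645] [0.57066325 0.03868614 0.18910086]
0.195 36 [ 0.52211572 -0.00417978  0.19512103] [0.55859539 0.04095584 0.20468912]
```

View pics/s5z.png

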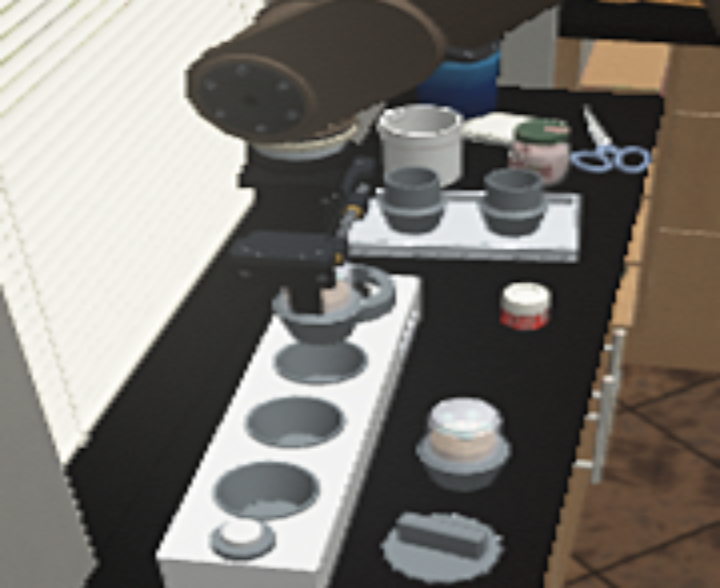

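Pot 1 is held upright over well 1. Lowering, slowly at the end.

Request:
servo_tool --pt "45 0.05 0.02 -0.5 0" --pt "45 0 0 -0.8 0" --pt "45 0 0 -0.8 0" --pt "45 0 0 -0.8 0" --pt "45 0 0 -0.5 0" --pt "45 0 0 -0.3 0" --pt "45 0 0 -0.2 0" --pt "45 0 0 -0.15 0" --pt "45 0 0 0 0"

```text
time_s: 26.6
eef_pos: [0.551, 0.0024, 0.0878]
tool_rot: [[0.999, 0.049, 0.001], [0.049, -0.999, -0.0], [0.001, 0.0, -1.0]]
ft_force: [1.0, 0.7, -2.4]
finger_gap: 0.0537
```

Request:
servo_tool --pt "45 0 0 -0.1 0" --pt "45 0 0 -0.05 0" --pt "45 0 0 -0.05 0" --pt "45 0 0 0 0"

```text
time_s: 27.0
eef_pos: [0.5519, 0.0024, 0.0848]
tool_rot: [[0.999, 0.049, 0.004], [0.049, -0.999, -0.0], [0.004, 0.001, -1.0]]
ft_force: [3.5, 0.4, 6.9]
finger_gap: 0.0539
```

Request:
servo_tool --pt "75 0 0 0 0" --pt "75 0 0 0 0" --pt "75 0 0 0 0" --pt "75 0 0 0.4 0" --pt "75 0 0 0.9 0" --pt "75 0 0 0.9 0" --pt "75 0 0 0.9 0" --pt "75 0 0 0.9 0" --pt "80 -0.5 0.3 0.9 0" --pt "85 -0.9 0.5 0 0" --pt "85 -0.9 0.5 0 0" --pt "85 -0.9 0.5 0 0" --pt "85 -0.9 0.5 0 0" --pt "85 -0.9 0.5 0 0" --pt "85 -0.9 0.5 0 0" --pt "85 -0.5 0.55 0 0" --pt "85 0 0 0 0" --pt "85 0 0 0 0"

```text
time_s: 28.8
eef_pos: [0.4233, 0.0796, 0.182]
tool_rot: [[0.999, 0.05, 0.001], [0.05, -0.999, -0.0], [0.001, 0.0, -1.0]]
ft_force: [0.2, 0.2, -0.4]
finger_gap: 0.085
```

Run:
```python
from pots import *
im=shot('side','s6'); P=world_from_depth(im)
print(pot(P,.425,.085))
for z in (.085,.1,.11,.12,.13): 
    m=box(P,.5,.6,-.06,.05,z,z+.01); print(z,m.sum(),P[m].min(0) if m.sum() else 0,P[m].max(0) if m.sum() else 0, circ(P[m][:,:2],.027)[0])
cv2.imwrite('pics/s6z.png',cv2.resize(im['pixels'][100:310,180:360],None,fx=4,fy=2.8))
```

```text
(np.int64(154), (array([0.42304983, 0.08237537]), np.float64(0.0012364507754136548)))
0.085 43 [ 0.52538797 -0.05989622  0.08525904] [0.57394855 0.03156739 0.09495036] [0.55211387 0.0023509 ]
0.1 38 [0.52559008 0.00477401 0.10005953] [0.5729165  0.03118142 0.10900819] [0.53998485 0.04872647]
0.11 40 [0.52472689 0.00265406 0.11012994] [0.57202921 0.03122606 0.11989529] [0.55177312 0.00174377]
0.12 76 [ 0.5255187  -0.01953702  0.12006606] [0.57760164 0.02997132 0.12981644] [5.52195516e-01 4.96752172e-04]
0.13 106 [ 0.52813109 -0.01626405  0.13006336] [0.57195238 0.02597073 0.13754402] [ 0.55853582 -0.01352891]
```

View pics/s6z.png

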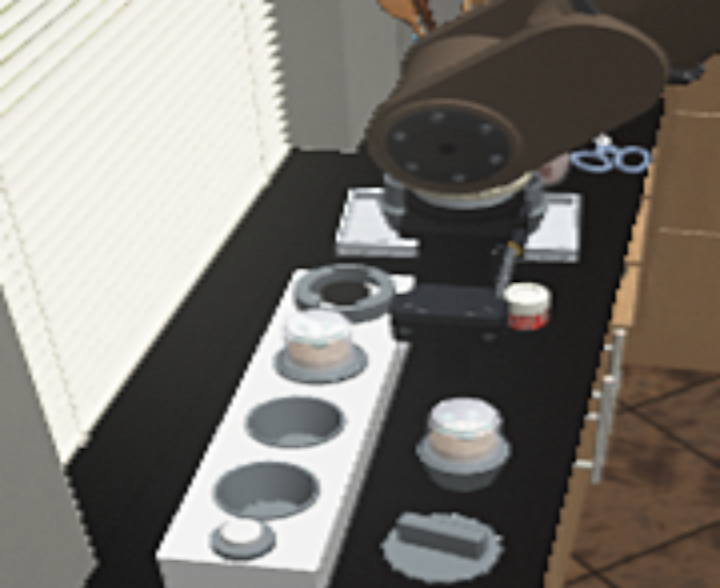

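Pot 1 is seated (top about 0.137, same offset as before). Pot 2 goes into well 2.

Request:
servo_tool --pt "85 0 0 -0.9 0" --pt "85 0 0 -0.9 0" --pt "85 0 0 -0.9 0" --pt "85 0 0 -0.9 0" --pt "85 0 0 -0.9 0" --pt "85 0 0 -0.9 0" --pt "85 0 0 -0.9 0" --pt "85 0 0 -0.35 0" --pt "85 0 0 0 0" --pt "45 0 0 0 0" --pt "45 0 0 0 0" --pt "45 0 0 0 0" --pt "45 0 0 0 0" --pt "45 0 0 0 0" --pt "45 0 0 0 0" --pt "45 0 0 0 0" --pt "45 0 0 0 0" --pt "45 0 0 0 0"

```text
time_s: 30.65
eef_pos: [0.4229, 0.0795, 0.049]
tool_rot: [[0.999, 0.049, 0.001], [0.049, -0.999, -0.0], [0.001, 0.0, -1.0]]
ft_force: [-0.6, 0.7, 6.1]
finger_gap: 0.0541
```

Request:
servo_tool --pt "45 0 0 0.3 0" --pt "45 0 0 0.6 0" --pt "45 0 0 0.9 0" --pt "45 0 0 0.9 0" --pt "45 0 0 0.9 0" --pt "45 0 0 0.9 0" --pt "45 0 0 0.9 0" --pt "45 0 0 0.6 0" --pt "45 0.5 0.1 0 0" --pt "45 0.9 0.13 0 0" --pt "45 0.9 0.13 0 0" --pt "45 0.9 0.13 0 0" --pt "45 0.9 0.13 0 0" --pt "45 0.9 0.13 0 0" --pt "45 0.9 0.13 0 0" --pt "45 0.3 0.03 0 0" --pt "45 0 0 0 0" --pt "45 0 0 0 0"

```text
time_s: 32.45
eef_pos: [0.5459, 0.0976, 0.1681]
tool_rot: [[0.999, 0.049, -0.001], [0.049, -0.999, -0.0], [-0.001, 0.0, -1.0]]
ft_force: [-0.3, 0.4, -2.2]
finger_gap: 0.0541
```

Run:
```python
from pots import *
im=shot('side','s7'); print(arm.observe()['eef_pos'])
cv2.imwrite('pics/s7z.png',cv2.resize(im['pixels'][100:310,180:360],None,fx=4,fy=2.8))
```

```text
[0.54586976 0.09758618 0.16838064]
```

View pics/s7z.png

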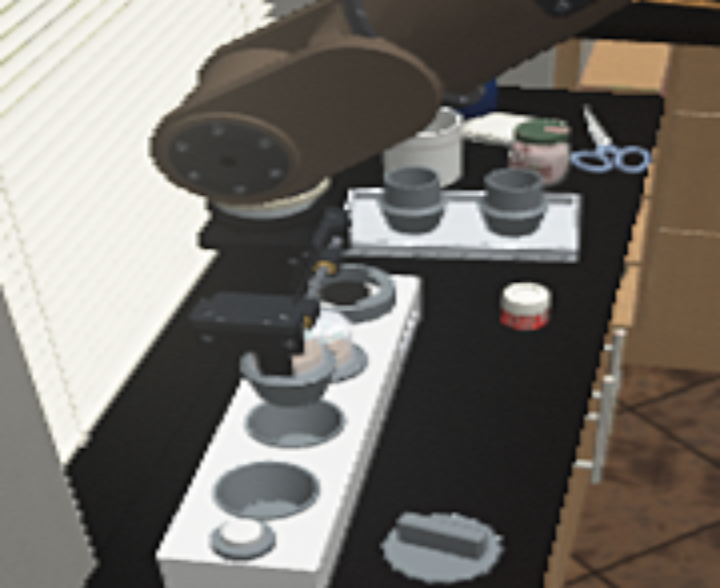

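Pot 2 is held upright over well 2.

Request:
servo_tool --pt "45 0.05 0 -0.5 0" --pt "45 0 0 -0.8 0" --pt "45 0 0 -0.8 0" --pt "45 0 0 -0.8 0" --pt "45 0 0 -0.5 0" --pt "45 0 0 -0.3 0" --pt "45 0 0 -0.25 0" --pt "45 0 0 -0.2 0" --pt "45 0 0 -0.1 0" --pt "45 0 0 0 0"

```text
time_s: 33.5
eef_pos: [0.5474, 0.0974, 0.0846]
tool_rot: [[0.999, 0.049, 0.0], [0.049, -0.999, -0.0], [0.0, 0.0, -1.0]]
ft_force: [-3.5, -2.0, 7.0]
finger_gap: 0.0537
```

Request:
servo_tool --pt "75 0 0 0 0" --pt "75 0 0 0 0" --pt "75 0 0 0 0" --pt "75 0 0 0.4 0" --pt "75 0 0 0.9 0" --pt "75 0 0 0.9 0" --pt "75 0 0 0.9 0" --pt "75 0 0 0.9 0" --pt "75 -0.5 0 0.9 -0.5" --pt "60 -0.9 0 0 -0.5" --pt "60 -0.9 0 0 -0.5" --pt "60 -0.9 0 0 -0.5" --pt "60 -0.9 0 0 -0.5" --pt "60 -0.9 0 0 -0.5" --pt "60 -0.9 0 0 0" --pt "60 0 0 0 0"

```text
time_s: 35.1
eef_pos: [0.4281, 0.0977, 0.1823]
tool_rot: [[0.978, -0.211, -0.0], [-0.211, -0.978, -0.0], [-0.0, 0.0, -1.0]]
ft_force: [1.2, -0.0, 0.6]
finger_gap: 0.0602
```

Run:
```python
from pots import *
im=shot('side','s8'); P=world_from_depth(im)
for yy in (0,.097):
  for z in (.085,.11,): 
    m=box(P,.5,.6,yy-.03,yy+.06,z,z+.01); print(yy,z,m.sum(),circ(P[m][:,:2],.027))
  m=box(P,.5,.6,yy-.05,yy+.05,.12,.2); print('top',P[m][:,2].max())
m=box(P,.36,.47,.15,.26,.012,.065); o=outer(im,m,.023); print('cap',circ(o,.041),circ(o))
for z0 in(.0515,.053):
  m=box(P,.36,.47,.15,.26,z0,.065); o=np.array([ray(im,u,v,.056)[:2] for v,u in np.argwhere(m)]).astype(np.float32); print('bar',m.sum(),cv2.minAreaRect(o*1000),o.mean(0)); 
  print(cv2.fitLine(o,cv2.DIST_L2,0,.01,.01).ravel())
# front face of bar (toward camera +y)
for z0 in (.028,.036,.044):
  m=box(P,.36,.47,.15,.26,z0,z0+.008); q=P[m][:,:2].astype(np.float32); l=cv2.fitLine(q,cv2.DIST_HUBER,0,.01,.01).ravel(); print('face',m.sum(),l,np.degrees(np.arctan2(l[1],l[0])),q.min(0),q.max(0))
print(arm.observe()['tool_rot'][:,0],arm.observe()['eef_pos'])
cv2.imwrite('pics/s8z.png',cv2.resize(im['pixels'][150:330,200:330],None,fx=5,fy=3.3))
```

```text
0 0.085 47 (array([0.55222899, 0.00208514]), np.float64(0.0015589904626519464))
0 0.11 35 (array([0.55122253, 0.002179  ]), np.float64(0.0012952982832689147))
top 0.13734409990886032
0.097 0.085 44 (array([0.54692121, 0.09688225]), np.float64(0.0010927760250055694))
0.097 0.11 50 (array([0.5472391 , 0.09717644]), np.float64(0.0014491306984484905))
top 0.1374483652102948
cap (array([0.4166207 , 0.20045867]), np.float64(0.002250460503141503)) (array([0.41664043, 0.20044959, 0.04108691]), np.float64(0.002236376086399734))
bar 112 ((415.8013610839844, 202.62799072265625), (17.937454223632812, 62.520904541015625), 78.27564239501953) [0.41566992 0.20179354]
[ 0.97506744 -0.22190869  0.4156698   0.20179354]
bar 103 ((415.5992126464844, 201.65391540527344), (15.947806358337402, 62.520904541015625), 78.27564239501953) [0.41617003 0.20119819]
[ 0.97561115 -0.219506    0.4161699   0.20119819]
face 41 [ 0.9760889  -0.21737173  0.4152276   0.20726301] -12.5547085 [0.3857439  0.19898652] [0.44733328 0.2148136 ]
face 40 [ 0.9776096  -0.21042706  0.41407576  0.20719826] -12.14738 [0.3861204  0.19891651] [0.44714555 0.21415482]
face 42 [ 0.9823958  -0.18681137  0.40517226  0.20949101] -10.766757 [0.38457525 0.19800845] [0.44706586 0.21302213]
[ 9.77570354e-01 -2.10607085e-01  9.26600483e-04] [0.42957127 0.09773443 0.18234955]
```

View pics/s8z.png

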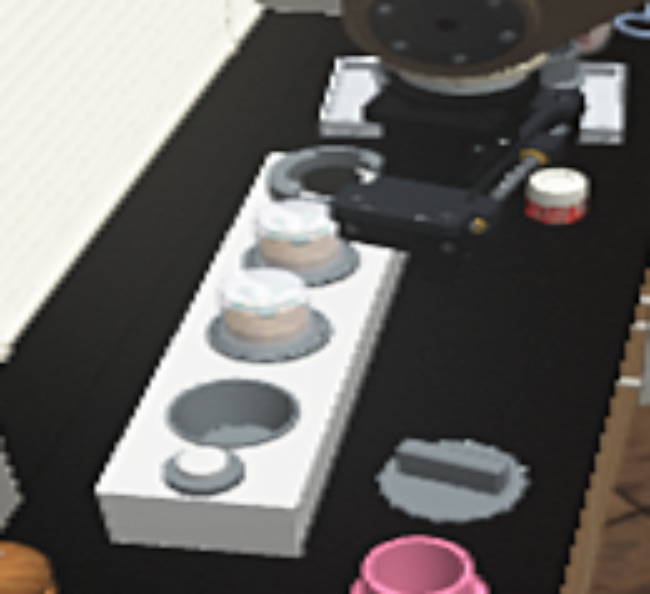

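Both pots are seated. The cap lies undisturbed, with the bar at about -12.3° and the tool at -12.2°. Gripping the bar.

Request:
servo_tool --pt "40 -0.11 0.85 0 0" --pt "40 -0.11 0.85 0 0" --pt "40 -0.11 0.85 0 0" --pt "40 -0.11 0.85 0 0" --pt "40 -0.11 0.85 0 0" --pt "40 -0.1 0.85 0 0" --pt "40 0 0 -0.6 0" --pt "40 0 0 -0.95 0" --pt "40 0 0 -0.95 0" --pt "40 0 0 -0.95 0" --pt "40 0 0 -0.95 0" --pt "40 0 0 -0.95 0" --pt "40 0 0 -0.95 0" --pt "40 0 0 -0.9 0" --pt "40 0 0 -0.5 0" --pt "40 0 0 0 0"

```text
time_s: 36.75
eef_pos: [0.4169, 0.1997, 0.0267]
tool_rot: [[0.977, -0.211, -0.002], [-0.211, -0.977, -0.001], [-0.001, 0.001, -1.0]]
ft_force: [0.6, -0.1, 0.3]
finger_gap: 0.0398
```

Request:
servo_tool --pt "5 0 0 0 0" --pt "5 0 0 0 0" --pt "5 0 0 0 0" --pt "5 0 0 0 0" --pt "5 0 0 0 0" --pt "5 0 0 0 0" --pt "5 0 0 0 0" --pt "5 0 0 0 0" --squeeze 30

```text
time_s: 37.55
eef_pos: [0.417, 0.1997, 0.0282]
tool_rot: [[0.977, -0.211, 0.001], [-0.211, -0.977, 0.0], [0.001, -0.0, -1.0]]
ft_force: [-0.1, -0.5, 6.6]
finger_gap: 0.0162
```

Request:
servo_tool --pt "5 0 0 0.3 0" --pt "5 0 0 0.6 0" --pt "5 0 0 0.9 0" --pt "5 0 0 0.9 0" --pt "5 0 0 0.9 0" --pt "5 0 0 0.9 0" --pt "5 0 0 0.9 0" --pt "5 0 0 0.9 0" --pt "5 0 0 0.9 0" --pt "5 0 0 0.9 0" --pt "5 0.333 -0.719 0 1" --pt "5 0.333 -0.719 0 1" --pt "5 0.333 -0.719 0 1" --pt "5 0.333 -0.719 0 1" --pt "5 0.333 -0.719 0 1" --pt "5 0.333 -0.719 0 1" --pt "5 0.333 -0.719 0 1" --pt "5 0.333 -0.719 0 1" --pt "5 0.333 -0.719 0 1" --pt "5 0.333 -0.719 0 1"

```text
time_s: 39.55
eef_pos: [0.4832, 0.0553, 0.19]
tool_rot: [[0.788, 0.616, -0.0], [0.616, -0.788, -0.0], [-0.0, -0.0, -1.0]]
ft_force: [-0.2, -0.6, -0.7]
finger_gap: 0.0157
```

Request:
servo_tool --pt "5 0.333 -0.719 0 1" --pt "5 0.333 -0.719 0 1" --pt "5 0.333 -0.719 0 1" --pt "5 0.333 -0.719 0 1" --pt "5 0.333 -0.719 0 1" --pt "5 0.333 -0.719 0 1" --pt "5 0.333 -0.719 0 1" --pt "5 0.333 -0.719 0 1" --pt "5 0.333 -0.719 0 1" --pt "5 0.333 -0.719 0 1" --pt "5 0.333 -0.719 0 1" --pt "5 0 0 0 0" --pt "5 0 0 0 0" --pt "5 0 0 0 0"

```text
time_s: 40.95
eef_pos: [0.5561, -0.1017, 0.1898]
tool_rot: [[-0.048, 0.999, -0.0], [0.999, 0.048, 0.0], [0.0, -0.0, -1.0]]
ft_force: [0.6, -1.0, 0.4]
finger_gap: 0.0157
```

Run:
```python
from pots import *
im=shot('side','s9'); P=world_from_depth(im); s=arm.observe(); print(s['eef_pos'],s['tool_rot'][:,0],np.degrees(np.arctan2(s['tool_rot'][1,0],s['tool_rot'][0,0])),s['qpos'])
m=box(P,.5,.62,-.17,-.04,.15,.21); print(m.sum())
cv2.imwrite('pics/s9z.png',cv2.resize(im['pixels'][130:310,200:330],None,fx=5,fy=3.3))
```

```text
[ 0.55613679 -0.10164035  0.18978401] [-4.83668116e-02  9.98829631e-01  1.42493955e-04] 92.77229581572793 [-1.70534520e+01  2.48470739e+01  9.95106355e+01  5.96406442e-03
  5.56527048e+01 -1.98291138e+01]
321
```

View pics/s9z.png

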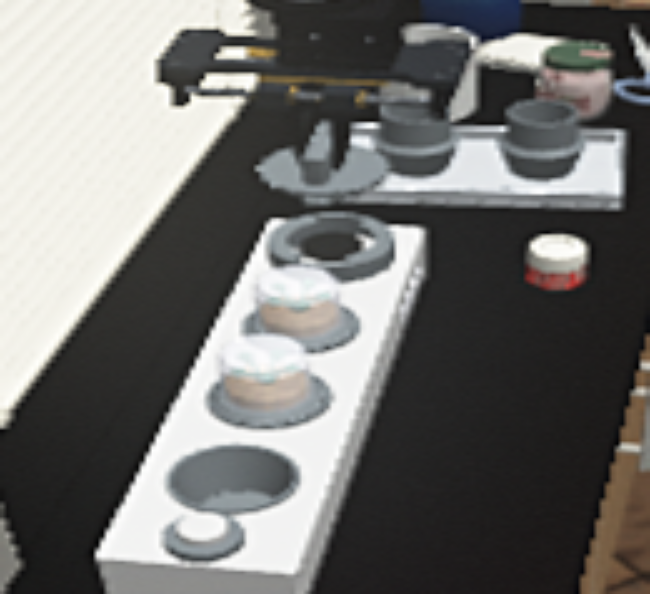

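Run:
```python
from pots import *
im=load('s9'); P=world_from_depth(im)
for lo,hi in((.172,.192),(.178,.192),(.165,.195)):
    m=box(P,.49,.63,-.18,-.03,lo,hi); o=outer(im,m,.1846); q=P[m]; print(m.sum(),circ(o,.041),circ(o),q.min(0),q.max(0))
m=box(P,.505,.61,-.155,-.045,.085,.1); o=outer(im,m,.096); print('port',circ(o,.043),circ(o),P[m].min(0),P[m].max(0))
```

```text
248 (array([ 0.55617847, -0.09923805]), np.float64(0.012521175549417401)) (array([ 0.55564037, -0.0980933 ,  0.03919224]), np.float64(0.01178288699249896)) [ 0.51429439 -0.1453687   0.17728308] [ 0.59886928 -0.06002154  0.18963772]
245 (array([ 0.55604546, -0.09967784]), np.float64(0.012409752060587134)) (array([ 0.55541685, -0.09844459,  0.03900524]), np.float64(0.011596098665497087)) [ 0.51429439 -0.1453687   0.17805446] [ 0.59886928 -0.06002154  0.18963772]
274 (array([ 0.55539812, -0.0964456 ]), np.float64(0.013317560291583255)) (array([ 0.55483326, -0.09556119,  0.03946317]), np.float64(0.012740827565235627)) [ 0.51429439 -0.1453687   0.16500755] [ 0.59886928 -0.06002154  0.19493262]
port (array([ 0.55543119, -0.09801933]), np.float64(0.0032812822955271964)) (array([ 0.55529466, -0.09765567,  0.0438433 ]), np.float64(0.0031013670803150665)) [ 0.51406875 -0.14529598  0.0850498 ] [ 0.59927957 -0.05492269  0.09999942]
```

Cap and port x extents agree (0.5566 and 0.5567), and y agrees within about 2 mm. Lowering the lugs to the slots.

Request:
servo_tool --pt "5 0.03 -0.03 -0.6 0.03" --pt "5 0 0 -0.9 0" --pt "5 0 0 -0.9 0" --pt "5 0 0 -0.6 0" --pt "5 0 0 -0.3 0" --pt "5 0 0 -0.15 0" --pt "5 0 0 -0.15 0" --pt "5 0 0 0 0"

```text
time_s: 41.8
eef_pos: [0.5572, -0.1029, 0.1178]
tool_rot: [[-0.052, 0.999, 0.0], [0.999, 0.052, -0.0], [-0.0, 0.0, -1.0]]
ft_force: [-0.4, 0.4, -1.6]
finger_gap: 0.0158
```

Request:
servo_tool --pt "5 0 0 -0.1 0" --pt "5 0 0 -0.1 0" --pt "5 0 0 -0.1 0" --pt "5 0 0 0 0"

```text
time_s: 42.2
eef_pos: [0.5574, -0.103, 0.1117]
tool_rot: [[-0.052, 0.999, 0.001], [0.999, 0.052, -0.0], [-0.0, 0.001, -1.0]]
ft_force: [0.7, -0.7, 1.2]
finger_gap: 0.0156
```

The lugs went through and the spring is compressing. Pressing to the flange stop.

Request:
servo_tool --pt "5 0 0 -0.1 0" --pt "5 0 0 -0.1 0" --pt "5 0 0 -0.05 0" --pt "5 0 0 0 0" --pt "5 0 0 0 0"

```text
time_s: 42.7
eef_pos: [0.5574, -0.103, 0.1073]
tool_rot: [[-0.052, 0.999, 0.001], [0.999, 0.052, -0.0], [-0.0, 0.001, -1.0]]
ft_force: [-0.3, -1.1, 9.1]
finger_gap: 0.016
```

Request:
servo_tool --pt "5 0 0 0 -0.5" --pt "5 0 0 0 -0.5" --pt "5 0 0 0 -0.5" --pt "5 0 0 0 -0.5" --pt "5 0 0 0 -0.5" --pt "5 0 0 0 -0.5"

```text
time_s: 43.3
eef_pos: [0.5573, -0.1031, 0.1073]
tool_rot: [[0.21, 0.978, 0.001], [0.978, -0.21, -0.0], [-0.0, 0.001, -1.0]]
ft_force: [-1.9, -0.4, 9.2]
finger_gap: 0.0155
```

Request:
servo_tool --pt "5 0 0 0 -0.8" --pt "5 0 0 0 -0.8" --pt "5 0 0 0 -0.8" --pt "5 0 0 0 -0.8" --pt "5 0 0 0 -0.8" --pt "5 0 0 0 -0.8" --pt "5 0 0 0 -0.8" --pt "5 0 0 0 -0.8" --pt "5 0 0 0 -0.8" --pt "5 0 0 0 -0.8" --pt "5 0 0 0 -0.8" --pt "5 0 0 0 -0.8" --pt "5 0 0 0 -0.8" --pt "5 0 0 0 -0.8" --pt "5 0 0 0 -0.8" --pt "5 0 0 0 -0.8" --pt "5 0 0 0 -0.8" --pt "5 0 0 0 -0.8" --pt "5 0 0 0 -0.8" --pt "5 0 0 0 0"

```text
time_s: 45.3
eef_pos: [0.5574, -0.103, 0.1072]
tool_rot: [[0.999, 0.032, 0.001], [0.032, -0.999, -0.0], [0.001, 0.0, -1.0]]
ft_force: [-0.4, 1.1, 9.2]
finger_gap: 0.0161
```

Request:
servo_tool --pt "40 0 0 0 0" --pt "40 0 0 0 0" --pt "40 0 0 0 0" --pt "40 0 0 0 0" --pt "40 0 0 0.4 0" --pt "40 0 0 0.9 0" --pt "40 0 0 0.9 0" --pt "40 0 0 0.9 0" --pt "40 0 0 0.9 0" --pt "40 0 -0.7 0.9 0" --pt "40 0 -0.9 0 0" --pt "40 0 -0.9 0 0" --pt "40 0 -0.9 0 0" --pt "40 0 0 0 0"

```text
time_s: 46.7
eef_pos: [0.5567, -0.1734, 0.2036]
tool_rot: [[0.999, 0.032, -0.001], [0.032, -0.999, 0.0], [-0.001, -0.0, -1.0]]
ft_force: [-0.1, -0.7, -0.4]
finger_gap: 0.0399
```

Run:
```python
from pots import *
im=shot('side','s10'); P=world_from_depth(im); print(arm.observe()['eef_pos'])
m=box(P,.49,.63,-.16,-.05,.1,.16); print(m.sum(),np.percentile(P[m][:,2],[5,50,95]))
for z in(.112,.12,.128):
  m=box(P,.5,.61,-.16,-.06,z,z+.008); q=P[m]; l=cv2.fitLine(q[:,:2].astype(np.float32),cv2.DIST_HUBER,0,.01,.01).ravel(); print(z,m.sum(),np.degrees(np.arctan2(l[1],l[0])),l,q.min(0),q.max(0))
m=box(P,.5,.61,-.16,-.06,.135,.15);print(m.sum(),P[m].mean(0),np.median(P[m][:,2]),P[m].max(0))
m=box(P,.5,.61,-.16,-.05,.098,.111);print('flange',m.sum(),P[m].min(0),P[m].max(0),np.median(P[m][:,2]))
for yy in (0,.097):
    m=box(P,.5,.6,yy-.03,yy+.06,.11,.12); print(yy,m.sum(),circ(P[m][:,:2],.027))
    m=box(P,.5,.6,yy-.05,yy+.05,.12,.2); print('top',P[m][:,2].max())
cv2.imwrite('pics/s10z.png',cv2.resize(im['pixels'][130:310,200:330],None,fx=5,fy=3.3))
```

```text
[ 0.55670479 -0.17231675  0.20365655]
374 [0.10232064 0.1090316  0.13839557]
0.112 39 2.8337808 [ 0.99877715  0.04943865  0.55140966 -0.09563012] [ 0.52618201 -0.09964444  0.112104  ] [ 0.58618501 -0.09087833  0.11994674]
0.12 34 3.041856 [ 0.998591    0.05306547  0.54395384 -0.09558095] [ 0.52636038 -0.0989329   0.12028338] [ 0.58475548 -0.09166987  0.12780475]
0.128 46 2.3572817 [ 0.9991538   0.04113073  0.55764693 -0.09583375] [ 0.52554547 -0.11070217  0.12823493] [ 0.59023859 -0.0918005   0.13596094]
61 [ 0.55564773 -0.10005926  0.13771453] 0.13748411161911755 [ 0.58706598 -0.09099961  0.14219512]
flange 206 [ 0.51626695 -0.12968129  0.09816771] [ 0.5971272  -0.05837009  0.11099096] 0.10495217761774517
0 43 (array([0.55161416, 0.00251955]), np.float64(0.0014722556443173484))
top 0.13767972214005497
0.097 49 (array([0.54769848, 0.09750297]), np.float64(0.0010646234258068368))
top 0.1377668741127671
```

View pics/s10z.png

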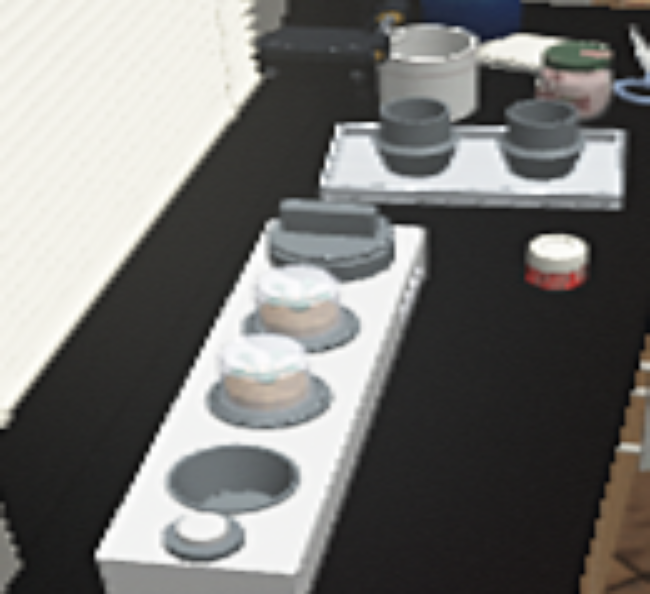

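The cap is locked: its bar is at 3° (planter yaw is about 3°) and its top at 0.1375 means the origin is 10 mm above the port. Both pots are seated and the cups are in the tray. Checking the mill's clearance for the button press.

Run:
```python
from meas import *
im=load('side0'); P=world_from_depth(im)
uu,vv=np.meshgrid(np.arange(560),np.arange(420))
m=(uu>185)&(uu<220)&(vv>310)&(vv<370)&box(P,.4,.8,.2,.6,.02,.2); print('mill',m.sum(),P[m].min(0),P[m].max(0))
m=(uu>220)&(uu<255)&(vv>333)&(vv<375)&box(P,.4,.8,.2,.6,.02,.2); print('tin',m.sum(),P[m].min(0),P[m].max(0))
im=load('s10');P=world_from_depth(im); m=box(P,.515,.565,.235,.285,.09,.11); print('btn',P[m].mean(0),P[m].min(0),P[m].max(0))
```

```text
mill 987 [0.56205921 0.30276964 0.02016852] [0.6624852  0.43483375 0.17085554]
tin 677 [0.47708818 0.37875224 0.02003822] [0.53347698 0.43691347 0.07678726]
btn [0.53802417 0.26139031 0.09370862] [0.52548443 0.24552021 0.09044041] [0.5507975  0.27339321 0.0977214 ]
```

Request:
servo_tool --pt "20 0 0.98 0 0" --pt "5 0 0.98 0 0" --pt "0 0 0.98 0 0" --pt "0 0 0.98 0 0" --pt "0 0 0.98 0 0" --pt "0 0 0.98 0 0" --pt "0 0 0.98 0 0" --pt "0 0 0.98 0 0" --pt "0 0 0.98 0 0" --pt "0 0 0.98 0 0" --pt "0 0 0.98 0 0" --pt "0 0 0.98 0 0" --pt "0 -0.1 0.98 0 0" --pt "0 -0.1 0.98 0 0" --pt "0 -0.1 0.98 0 0" --pt "0 -0.1 0.98 0 0" --pt "0 -0.1 0.98 0 0" --pt "0 -0.1 0.98 0 0" --pt "0 -0.1 0.98 0 0" --pt "0 -0.1 0.98 0 0"

```text
time_s: 48.75
eef_pos: [0.5406, 0.2221, 0.2041]
tool_rot: [[0.999, 0.035, -0.001], [0.035, -0.999, -0.0], [-0.001, 0.0, -1.0]]
ft_force: [-0.4, -0.6, 0.4]
finger_gap: 0.0006
```

Request:
servo_tool --pt "0 -0.05 0.95 0 0" --pt "0 0 0.85 0 0" --pt "0 0 0 -0.9 0" --pt "0 0 0 -0.9 0" --pt "0 0 0 -0.9 0" --pt "0 0 0 -0.9 0" --pt "0 0 0 -0.9 0" --pt "0 0 0 -0.4 0" --pt "0 0 0 0 0"

```text
time_s: 49.65
eef_pos: [0.5397, 0.2571, 0.1056]
tool_rot: [[0.999, 0.034, -0.002], [0.034, -0.999, -0.001], [-0.002, 0.001, -1.0]]
ft_force: [0.1, 0.7, 0.5]
finger_gap: 0.0002
```

Request:
servo_tool --pt "0 0 0 -0.15 0" --pt "0 0 0 -0.15 0" --pt "0 0 0 -0.1 0" --pt "0 0 0 0 0"

```text
time_s: 50.05
eef_pos: [0.5401, 0.2571, 0.0987]
tool_rot: [[0.999, 0.034, 0.0], [0.034, -0.999, -0.0], [0.0, 0.0, -1.0]]
ft_force: [1.1, -0.5, 0.8]
finger_gap: 0.0006
```

Request:
servo_tool --pt "0 0 0.1 -0.1 0" --pt "0 0 0 -0.1 0" --pt "0 0 0 -0.1 0" --pt "0 0 0 0 0"

```text
time_s: 50.45
eef_pos: [0.5402, 0.2593, 0.0926]
tool_rot: [[0.999, 0.034, 0.0], [0.034, -0.999, 0.0], [0.0, -0.0, -1.0]]
ft_force: [-0.1, 1.3, 2.0]
finger_gap: 0.0006
```

Request:
servo_tool --pt "0 0 0 -0.1 0" --pt "0 0 0 -0.05 0" --pt "0 0 0 0 0" --pt "0 0 0 0 0"

```text
time_s: 50.85
eef_pos: [0.5402, 0.2592, 0.0898]
tool_rot: [[0.999, 0.034, 0.0], [0.034, -0.999, 0.0], [0.0, -0.0, -1.0]]
ft_force: [-0.6, 2.3, 3.8]
finger_gap: 0.0001
```

Request:
servo_tool --pt "0 0 0 -0.1 0" --pt "0 0 0 -0.05 0" --pt "0 0 0 0 0" --pt "0 0 0 0 0"

```text
time_s: 51.25
eef_pos: [0.5403, 0.2592, 0.088]
tool_rot: [[0.999, 0.034, 0.001], [0.034, -0.999, 0.0], [0.001, -0.0, -1.0]]
ft_force: [-5.0, 1.0, 19.0]
finger_gap: 0.0001
```

The force jumped to 19 N, so the button is bottomed. Retreating and checking.

Request:
servo_tool --pt "0 0 0 0.5 0" --pt "0 0 0 0.9 0" --pt "0 0 0 0.9 0" --pt "0 0 0 0.9 0" --pt "0 0 0 0.9 0" --pt "0 0 0 0.9 0" --pt "0 -0.9 0 0.9 0" --pt "0 -0.9 0 0 0" --pt "0 -0.9 0 0 0" --pt "0 -0.9 0 0 0" --pt "0 -0.9 -0.5 0 0" --pt "0 -0.5 -0.9 0 0" --pt "0 0 0 0 0"

```text
time_s: 52.55
eef_pos: [0.4388, 0.2298, 0.2046]
tool_rot: [[0.999, 0.034, -0.001], [0.034, -0.999, -0.001], [-0.001, 0.001, -1.0]]
ft_force: [-0.4, 0.1, 1.0]
finger_gap: 0.0006
```

Run:
```python
from pots import *
im=shot('side','s11'); P=world_from_depth(im); print(arm.observe()['eef_pos'],arm.observe()['time_s'])
m=box(P,.5,.61,-.16,-.06,.112,.128); l=cv2.fitLine(P[m][:,:2].astype(np.float32),cv2.DIST_HUBER,0,.01,.01).ravel(); print('bar ang',np.degrees(np.arctan2(l[1],l[0])))
m=box(P,.5,.61,-.16,-.06,.135,.15);print('bar top',np.median(P[m][:,2]))
for yy in (0,.097):
    m=box(P,.5,.6,yy-.03,yy+.06,.11,.12); print(yy,m.sum(),circ(P[m][:,:2],.027))
    m=box(P,.5,.6,yy-.05,yy+.05,.12,.2); print('top',P[m][:,2].max())
m=box(P,.515,.565,.235,.285,.09,.11); print('btn',P[m][:,2].max())
cv2.imwrite('pics/s11z.png',cv2.resize(im['pixels'][120:390,160:360],None,fx=3,fy=2.2))
```

```text
[0.4399053  0.23052296 0.20473523] 52.6
bar ang -6.9902368
bar top 0.13562148052505912
0 23 (array([0.55144552, 0.00176659]), np.float64(0.0016138403471138822))
top 0.13818603521605244
0.097 24 (array([0.54717293, 0.09715633]), np.float64(0.0011284190382565))
top 0.13755423854767335
btn 0.09867742194118179
```

View pics/s11z.png

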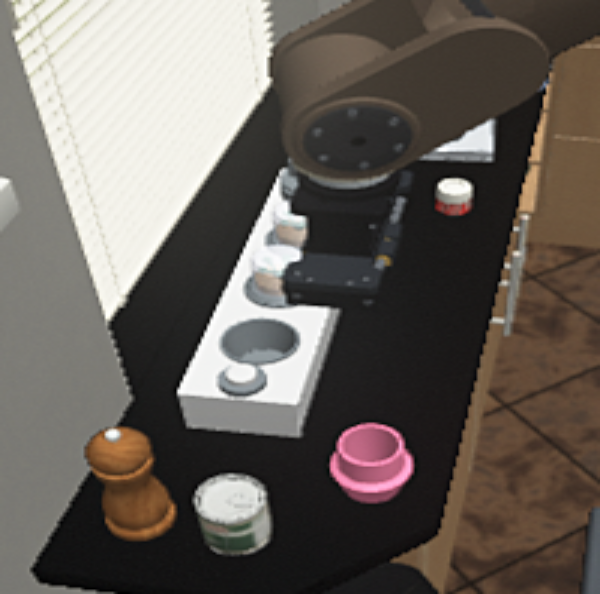

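The arm blocks the cap from this spot. I'll move clear for a final check.

Request:
servo_tool --pt "0 0 -0.98 0 0" --pt "0 0 -0.98 0 0" --pt "0 0 -0.98 0 0" --pt "0 0 -0.98 0 0" --pt "0 0 -0.98 0 0" --pt "0 0 -0.98 0 0" --pt "0 0 -0.98 0 0" --pt "0 0 -0.98 0 0" --pt "0 0 -0.98 0 0" --pt "0 0 -0.98 0 0" --pt "0 0 -0.98 0 0" --pt "0 0 -0.98 0 0" --pt "0 0 -0.98 0 0" --pt "0 0 -0.98 0 0" --pt "0 0 -0.98 0 0" --pt "0 0 -0.98 0 0" --pt "0 0 -0.98 0 0" --pt "0 0 -0.98 0 0" --pt "0 0 -0.98 0 0" --pt "0 0 -0.98 0 0"

```text
time_s: 54.6
eef_pos: [0.4408, -0.162, 0.2045]
tool_rot: [[0.999, 0.034, -0.0], [0.034, -0.999, -0.0], [-0.0, 0.0, -1.0]]
ft_force: [0.1, 1.2, 0.6]
finger_gap: 0.0003
```

Request:
servo_tool --pt "0 0 -0.98 0 0" --pt "0 0 -0.98 0 0" --pt "0 0 -0.98 0.3 0" --pt "0 0 0 0 0" --pt "0 0 0 0 0"

```text
time_s: 55.1
eef_pos: [0.4403, -0.2197, 0.2103]
tool_rot: [[0.999, 0.034, -0.0], [0.034, -0.999, 0.0], [-0.0, -0.0, -1.0]]
ft_force: [0.7, 0.5, -0.6]
finger_gap: 0.0002
```

Run:
```python
from pots import *
im=shot('side','s12'); P=world_from_depth(im); print(arm.observe()['eef_pos'],arm.observe()['time_s'])
m=box(P,.5,.61,-.16,-.06,.112,.128); l=cv2.fitLine(P[m][:,:2].astype(np.float32),cv2.DIST_HUBER,0,.01,.01).ravel(); print('bar ang',np.degrees(np.arctan2(l[1],l[0])))
m=box(P,.5,.61,-.16,-.06,.135,.15);print('bar top',np.median(P[m][:,2]))
for yy in (0,.097):
    m=box(P,.5,.6,yy-.03,yy+.06,.11,.12); print(yy,m.sum(),circ(P[m][:,:2],.027))
    m=box(P,.5,.6,yy-.05,yy+.05,.12,.2); print('top',P[m][:,2].max())
cv2.imwrite('pics/s12z.png',cv2.resize(im['pixels'][100:390,160:360],None,fx=3,fy=2))
```

```text
[ 0.44023326 -0.21928538  0.21029119] 55.15
bar ang 2.1466317
bar top 0.1376714829007184
0 42 (array([0.53420338, 0.04548592]), np.float64(0.008789499593737132))
top 0.13785566697325125
0.097 48 (array([0.54733895, 0.09702874]), np.float64(0.0013232794199120037))
top 0.13685526528421965
```

View pics/s12z.png

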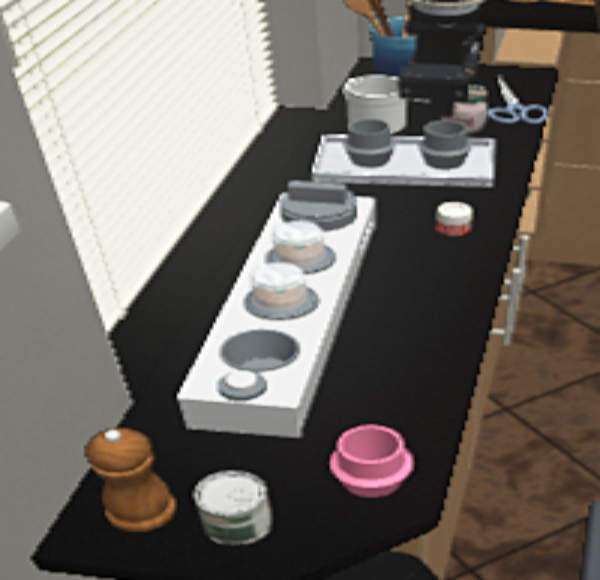

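The cap, both pots, both cups and the bystanders are all in place. One dome fit jumped to a false solution, but the image shows that pot unchanged. Handing in.

```bash
python3 -c "
from workcell import arm
print(arm.job_done())"
```

```text
the job is handed in; nothing more can be done
None
```

I finished the herb change and handed the job in at about 55 s; no verdict was reported. The scene had two used cups and two fresh pots.

- **Used cups:** both stand upright, side by side in the aluminium tray.
- **Fresh pots:** they sit in wells 1 and 2. Their tops read about 0.137 m; seated pots should read 0.1345 m, and the camera read about 3 mm high on pots all along. The dome fits before the button press put them within about 1–2 mm of centre.
- **Filler cap:** the lugs went through the slots. I pressed it down with about 9 N, turned it 91° clockwise and let go. Its top reads 0.1377 m, so its origin is about 10 mm above the port, which means locked. The bar is within about 1° of the planter's x axis.
- **Start button:** I pressed it last. It bottomed at about 19 N after roughly 6 mm or more of travel, then came back up.
- **Bystanders:** the final picture shows them where they started, including the pink look-alike cup.

**Checks that failed or disagreed:**
- The top camera was blocked throughout, so everything relied on the side view.
- Some side-view y readings were about 2.5 mm too high. I corrected them using where the gripper closed on the first cup.
- The cap reading right after the button press was useless because the arm was in the way; I moved clear and measured it again.
- In the last check, the dome fit for the pot in well 1 landed on a false solution. Its height reading and the picture showed the pot unchanged.

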